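# Tone the last white fill on a bronze bowl with the stippling brush

### The job

Take the red stippling brush from its stand, dip its bristles right down into the open blue colour pot, then stipple the middle of the one white fill on the bronze bowl with two light dabs of a moment each, lifting clear in between, the brush held square to the surface there and kept off the bronze around it. Hang the brush back in the stand's fork, bristles down, and put the lid properly on the pot so that the colour does not dry. Drop nothing, and leave the pot and the other things on the bench standing where they are.

Things in the scene. Friction and masses are not known exactly. Their poses are not given: they have to be found in the camera images.
- bowl: fragile bronze bowl, mouth down on a square wooden board 240 x 240 x 22 mm; fixed, harmed if pressed with over 8 N. Origin under the board's centre, z up. A half ball of radius 110 mm, its centre 34 mm above the origin (top at 144 mm), rim 116 mm in radius at its foot. Olive and green crust, some brown fills already toned, one white fill
- fill: the white plaster fill still to be toned, an uneven patch about 20 mm in radius lying flush in the bowl's surface, where it slopes about 35 degrees. Origin at its middle on the surface; z points straight out of the surface, so a brush held square to it has its handle along this z
- brush: round stippling brush, 60 g, hung bristles down by its collar. Origin on the axis at the collar's underside, z to the handle's end. z 81 to 4 mm: straight red handle, 16 mm thick, hold it here; 4 to 0: brass collar, 32 mm; 0 to -30: brass ferrule, 14 mm; -30 to -55: dark bristles, 13 mm, which give up to 10 mm along the axis like a spring of 0.3 N per mm and are then hard
- brush_tip (a point): end of the bristles, on the brush's axis, 55 mm below the collar's underside when the bristles are not pressed
- stand: fixed steel stand: round base 84 mm wide, 12 mm thick, a post behind, on top a level fork, upper face 105 mm up. Origin on the bench under the fork's seat, z up. Slot 22 mm wide along x, closed at x = +13 mm, open above, below and to -x; prongs 8 mm wide, with beads 3 mm high on their ends at x = -23 mm
- stand_fork (a point): seat of the fork: middle of the slot at the height of its upper face (105 mm), where the underside of the hung brush's collar is
- pot: small open pot of blue glazed stoneware, 250 g, loose on the bench: 64 mm in outer diameter at the rim, 55 mm high, wall 4 mm, floor 6 mm thick. Origin under its centre, z up
- pot_rim (a point): centre of the pot's mouth, at the height of the rim (55 mm above its foot); the mouth is about 55 mm in diameter
- lid: blue stoneware lid, about 70 g, lying right way up on the bench: plug 41 mm wide and 5 mm high underneath, disc 68 mm wide and 6 mm thick, on top a round knob 18 mm wide and 22 mm high. Origin at the centre of the plug's underside, z up (knob from 11 to 33 mm). On the pot the disc lies on the rim, plug in the mouth with about 6 mm of play all round, origin 50 mm above the pot's foot
- dropper: white dropper bottle with a nozzle, 49 mm in diameter, 122 mm high, standing loose; leave alone. Origin under its centre
- jar: amber glass jar with a black cap, 56 mm in diameter, 70 mm high, standing loose; leave alone. Origin under its centre
- scalpel: steel scalpel, 152 mm long, 8 mm wide and 5 mm thick, lying loose, its blade towards its +x; leave alone. Origin near the middle of its underside
Things that resemble listed ones, but are neither listed nor needed, are in the scene too. There is more than one size of the brush; the job needs the middle-sized.

How it is judged:
On the way, in this order (a step that is already met when the one before it is completed fails the run):
1. the held brush is dipped in the pot: end of the bristles inside the mouth and at least 20 mm below the rim (contact force between the fingers and brush above 0.5 N and horizontal distance between brush_tip and pot_rim below 0.026 m and z of brush_tip in the frame of pot below 0.035 m and angle between pot's own z axis and vertical below 0.1 rad), for 0.2 s.
2. first dab: the held brush presses the fill with at least 0.4 N, end of the bristles within 12 mm of its middle, brush within 20 degrees of square to the surface (contact force between the fingers and brush above 0.5 N and distance between brush_tip and fill below 0.012 m and contact force between brush and bowl above 0.4 N and angle between the z axis of brush and the z axis of fill, either way round below 0.35 rad), for 0.2 s.
3. the brush is lifted clear: end of the bristles more than 5 mm off the fill, touching nothing there (contact force between brush and bowl below 0.05 N and z of brush_tip in the frame of fill above 0.005 m), for 0.05 s.
4. second dab, as the first (all of step 2), for 0.2 s.
At the end, for the whole second after the job is handed in: the brush hangs upright (within 7 degrees) in the fork, its collar within 12 mm of the seat; the lid lies flat on the pot's rim with its plug in the mouth (within 9 mm of centred); both at rest; pot upright and within 30 mm, dropper bottle, jar and scalpel within 15 mm of where they stood (distance between brush and stand_fork below 0.012 m and angle between brush's own z axis and vertical below 0.12 rad and linear speed of each of brush, lid below 0.03 m/s and horizontal distance between lid and pot_rim below 0.009 m and z of lid in the frame of pot between 0.046 and 0.053 m and angle between the z axis of lid and the z axis of pot, either way round below 0.06 rad and angle between pot's own z axis and vertical below 0.06 rad and distance of pot from where it was at the start of the episode below 0.03 m and distance of each of dropper, jar, scalpel from where it was at the start of the episode below 0.015 m); the robot touches nothing.
It fails at once if the bowl is pressed with more than 8 N by anything (contact force between anything else and bowl above 8 N).
It fails at once if the brush touches the bowl away from the fill (bristle end more than 25 mm from its middle) (contact force between brush and bowl above 0.3 N and distance between brush_tip and fill above 0.025 m).
It fails at once if the pot is tipped by more than 17 degrees or shifted by more than 30 mm (angle between pot's own z axis and vertical above 0.3 rad or distance of pot from where it was at the start of the episode above 0.03 m).
It fails at once if the lid or the brush is dropped (moves faster than 0.6 m/s while the fingers do not hold it) ((contact force between the fingers and lid below 0.05 N and linear speed of lid above 0.6 m/s) or (contact force between the fingers and brush below 0.05 N and linear speed of brush above 0.6 m/s)).
It fails at once if the dropper bottle, the jar or the scalpel is shifted by more than 15 mm (distance of any of dropper, jar, scalpel from where it was at the start of the episode above 0.015 m).
It also fails if it takes over 66 s, if anything falls off the work surface, if the arm or the gripper's body presses on something with over 40 N, if the wrist force passes 120 N, or if a joint passes its speed limit or range.

### The arm

A 6-joint arm with a two-finger parallel gripper is mounted at the origin on the work surface. World frame = base frame: x ahead of the robot, y to its left, z up, the work surface at z = 0. Lengths are in m, angles in rad, forces in N, time in s.
With the tool pointing down it reaches from about 0.275 to 0.975 m from the base axis. Payload 8.4 kg.
Tool frame: the origin (TCP) lies on the centre line of the jaws, within the pads' length; the fingertips stand 22 mm ahead of it and the grasp point (between the pads) lies 3 mm ahead of it; x points along the fingers, z is the direction in which the jaws open and shut, and the axes are right-handed (so a half turn about x gives the same grasp; the last joint's range is limited). The gripper opens to 92 mm and grips with 3 to 60 N. Pads are 20 mm wide; open, the fingers measure 128 mm over their backs; the gripper's body (75 mm by 189 mm) begins 69 mm behind the grasp point.
Start: joints at [-1.213, 0.353, 1.633, -0, 1.155, -0.002], TCP at [0.22, -0.585, 0.237] pointing down, gripper open.
Joint ranges: [-2.63, 2.63], [-0.92, 2.1], [0.06, 2.66], [-1.3, 4.44], [0, 2.69], [-3.02, 3.02]. Speed limits (rad/s): [2.22, 2.22, 2.79, 3.14, 3.14, 3.14].

### API

Orientations are given as [roll, pitch, yaw] about the fixed x, y, z axes, in that order (R = Rz(yaw) Ry(pitch) Rx(roll)).
In Python, from cell import * gives the robot as it stands.
- The arm moves only by the tool jog_arm, never from a script. Its arguments are lists of equal length, an entry for each row: "jaw": the gripper command: -1 is fully open, 1 is shut, values between are in proportion; "xyz": the shift along the tool's x, y, z in mm, a list of three; "twist": the turn about the tool's x in rad. A call has exactly 5 rows; each row shifts and turns the commanded pose from where the row before left it, along the tool's axes as they then stand; what a row does not reach is not made up. A row lasts 1/8 s, in which the tool goes at most 62.5 mm and 10.7 degrees, less where a joint would pass 70% of its speed; a pose out of reach is approached as far as the arm can. A call with a gripper value outside its range is refused whole. The fingers move at their own pace and stop on an object; the grip force is fixed at half the most. Time passes only in rows, so rows that do not move let the fingers close, or fill a call up. It gives the time, the measured TCP pose, the force and the opening at its end, in the units of the state.
- state(): the state, without advancing time (a new reading comes with each control period).
- snapshot(name): name is "scene" or "side" or "wrist"; returns the picture (420x560x3 uint8, blue, green, red); there is no depth.
- camera_model(name): a dict with "K" (3x3 intrinsics, pixels), "D" ([k1, k2, p1, p2, k3] as OpenCV has them; the pictures are not rectified), "rvec" (rotation vector, rad) and "tvec" (3), from world to camera coordinates, as OpenCV has them. Camera axes: x right, y down, z forward; pixel columns grow to the right and rows downward; lengths in m; the calibration is good to about 2 mm. A picture is of the moment at which its call begins: read the wrist's pose just before it. camera_model takes no time and is no camera call; for the wrist camera it gives the pose at the moment of the call.
- hand_in(): hands the job in, once; it reports no verdict.
Trained networks look in the newest picture that a camera, given by its name, has taken for a name from the list of things; names that differ only in an ending like _2 or _b are one class to them, and where a whole thing is asked for, a point or a joint stands for the part that bears it (a point fixed in the world has none). Each returns a list of dicts, best first, with "p" (0 to 1); they miss things now and then, are a little off and sometimes report something else, mostly with a low value. They report only what shows in the picture. A call takes as long as a camera call. They do not tell look-alikes from the thing itself.
- spot_in(target, camera): "extent" ([left, top, right, bottom] as shares, 0 to 1, of the picture: columns of its width, rows of its height, round what is visible of it).
- landmark_of(target, camera): "point" ([column, row] as shares, 0 to 1, of the picture: columns of its width, rows of its height: a listed point, or the origin of a listed thing).
The state is a dict: "time": time; "joint_pos": joint angles; "joint_velocities": joint speeds; "joint_efforts": joint torques, N m; "tcp_pos": TCP position; "eef_rot": TCP orientation; "wrist_force": force on the tool from outside, world axes, zero at the start; "wrist_torque": the same for the moment, N m; "finger_gap": opening from 0.0 (shut) to 1.0 (fully open).
Only numpy, scipy, OpenCV 4.12 (cv2) and the standard library are available. Lean on these libraries where they do the work, as an engineer would, in place of code of your own. Each camera call takes 0.05 s, during which the arm holds its last target.

## Working session

There is one attempt and no reset: what is moved stays moved. The work goes in short steps, Python scripts to look and compute and a tool call to move; the robot and the scene stay as the last step left them, time stands still between calls to the robot, and variables do not carry over. Pictures are saved under pics/ and viewed, and the job is handed in when it is done.

Besides the shell and the picture viewer there is one more tool, called after "Request:" by a JSON object that holds its "method" and its "body", one argument or row to a line. jog_arm: Moves the arm, as the interface text tells. Its arguments: {"type":"object","properties":{"jaw":{"type":"array"},"xyz":{"type":"array"},"twist":{"type":"array"}},"required":["jaw","xyz","twist"]}

```bash
ls; mkdir -p pics
python3 - <<'E'
from cell import *
import cv2
s=state(); print(s)
for n in ["scene","side","wrist"]:
    im=snapshot(n); cv2.imwrite(f"pics/{n}0.png",im)
    print(n,camera_model(n))
E
```

```text
pics
{'time': 0.0, 'joint_pos': array([-1.21341029e+00,  3.53637540e-01,  1.63413430e+00,  1.00131532e-05,
        1.15522372e+00, -2.42753118e-03]), 'joint_velocities': array([-0.0013329 ,  0.00133478, -0.00220407, -0.00104226,  0.00161244,
        0.00020489]), 'joint_efforts': array([-1.36194696e-03, -5.93851089e+01, -3.34213364e+01,  6.97463192e-02,
        2.34596600e-02, -1.16084093e-04]), 'tcp_pos': array([ 0.21988251, -0.58453531,  0.23587024]), 'eef_rot': array([3.13263936, 1.56939338, 1.92165255]), 'wrist_force': array([-0.13682747, -0.52743211,  0.63714464]), 'wrist_torque': array([ 0.06245077, -0.02701901, -0.01781153]), 'finger_gap': 1.000705343897729}
scene {'K': array([[407.50457393,   0.        , 284.96018778],
       [  0.        , 407.50457393, 211.04948913],
       [  0.        ,   0.        ,   1.        ]]), 'D': array([-0.060484,  0.      ,  0.      ,  0.      ,  0.      ]), 'rvec': array([ 1.70193701,  2.02348216, -0.69503353]), 'tvec': array([ 0.20186575, -0.38212712,  1.25211848])}
side {'K': array([[441.34329887,   0.        , 276.88397671],
       [  0.        , 441.34329887, 210.57341924],
       [  0.        ,   0.        ,   1.        ]]), 'D': array([-0.10213476,  0.        ,  0.        ,  0.        ,  0.        ]), 'rvec': array([ 0.68249947, -2.45470823,  1.36566456]), 'tvec': array([0.49651658, 0.30325583, 0.6937812 ])}
wrist {'K': array([[374.77079321,   0.        , 273.75214301],
       [  0.        , 374.77079321, 210.40565665],
       [  0.        ,   0.        ,   1.        ]]), 'D': array([-0.0518379,  0.       ,  0.       ,  0.       ,  0.       ]), 'rvec': array([-2.3891252 ,  1.65287987,  0.23196156]), 'tvec': array([-0.62602258, -0.03191244,  0.39089377])}
```

View pics/scene0.png

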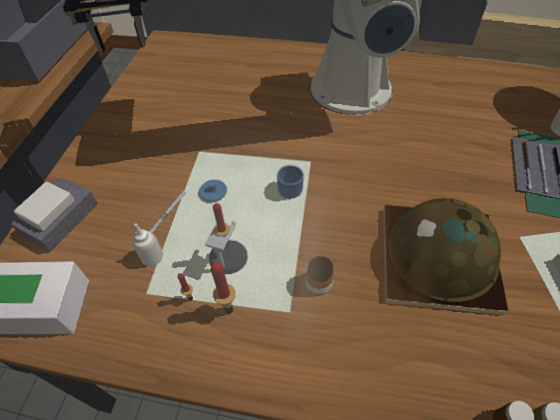

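View pics/side0.png

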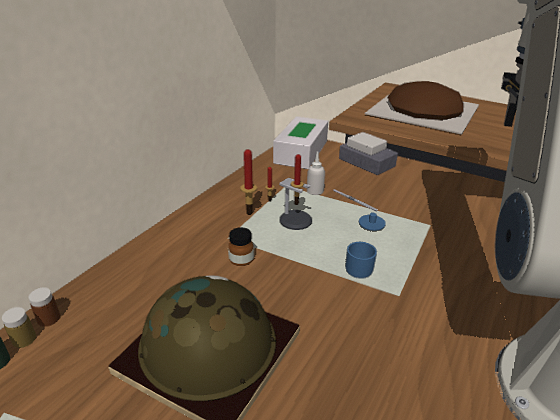

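View pics/wrist0.png

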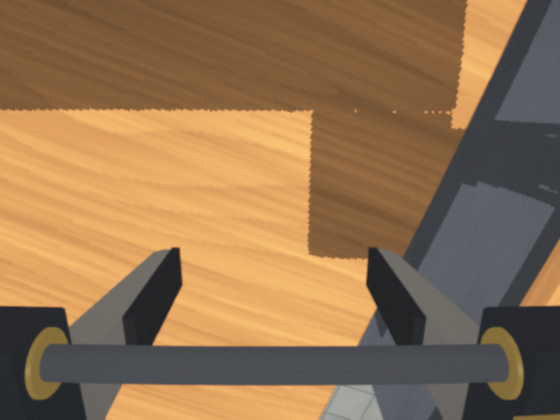

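Run:
```python
from cell import *
import numpy as np
for cam in ["scene","side"]:
    for t in ["stand","stand_fork","brush","brush_tip","bowl","fill","pot","pot_rim","lid","dropper","jar","scalpel"]:
        r=landmark_of(t,cam)
        print(cam,t,[(round(d["p"],2),round(d["point"][0]*560,1),round(d["point"][1]*420,1)) for d in r][:5])
```

```text
scene stand [(0.82, 227.7, 259.2)]
scene stand_fork [(0.62, 294.4, 191.3), (0.6, 224.0, 232.2), (0.32, 293.2, 173.7)]
scene brush [(0.76, 187.4, 288.8), (0.73, 221.8, 230.5), (0.69, 225.5, 293.0), (0.65, 148.5, 259.5)]
scene brush_tip [(0.68, 291.6, 193.4), (0.43, 228.3, 312.9), (0.24, 212.9, 195.2), (0.19, 170.5, 214.2)]
scene bowl [(0.59, 424.4, 229.1), (0.56, 440.7, 260.2)]
scene fill [(0.76, 426.8, 228.1)]
scene pot [(0.69, 292.6, 190.0)]
scene pot_rim [(0.9, 292.8, 172.9)]
scene lid [(0.91, 209.7, 194.6)]
scene dropper [(0.76, 150.4, 258.8), (0.27, 290.5, 173.0)]
scene jar [(0.92, 317.8, 284.0)]
scene scalpel [(0.53, 169.1, 209.2)]
side stand [(0.59, 296.0, 222.7)]
side stand_fork [(0.72, 293.5, 183.1)]
side brush [(0.75, 294.6, 185.4), (0.59, 250.7, 186.3), (0.55, 268.3, 187.0)]
side brush_tip [(0.57, 297.9, 202.4), (0.45, 249.8, 214.2)]
side bowl [(0.74, 210.3, 351.8)]
side fill [(0.39, 214.2, 275.0)]
side pot [(0.83, 354.4, 268.0)]
side pot_rim [(0.58, 359.6, 250.4)]
side lid [(0.88, 370.2, 221.9)]
side dropper [(0.63, 314.7, 193.0)]
side jar [(0.92, 245.2, 261.7)]
side scalpel [(0.49, 355.1, 198.7)]
```

Candidates for the brush in the scene picture: small at (187,288), the one hung in the stand at (221,225), and large at (222,290). The middle-sized one should be the one in the stand. I'll check that in a crop and by measuring.

```bash
cat > h.py <<'E'
import numpy as np, cv2
from scipy.spatial.transform import Rotation as R
from cell import *
def ray(cm,uv):
    p=cv2.undistortPoints(np.array([[uv]],float),cm["K"],cm["D"])[0,0]
    Rm=cv2.Rodrigues(cm["rvec"])[0]; d=Rm.T@np.array([p[0],p[1],1.]); c=-Rm.T@cm["tvec"]
    return c,d/np.linalg.norm(d)
def onz(cm,uv,z):
    c,d=ray(cm,uv); return c+d*(z-c[2])/d[2]
def tri(obs):
    A=np.zeros((3,3));b=np.zeros(3);L=[]
    for cm,uv in obs:
        c,d=ray(cm,uv);P=np.eye(3)-np.outer(d,d);A+=P;b+=P@c;L.append((c,P))
    x=np.linalg.solve(A,b); return x,[np.linalg.norm(P@(x-c)) for c,P in L]
def proj(cm,X):
    return cv2.projectPoints(np.atleast_2d(np.array(X,float)),cm["rvec"],cm["tvec"],cm["K"],cm["D"])[0][:,0]
def Rt(s): return R.from_euler("xyz",s["eef_rot"]).as_matrix()
E
python3 - <<'E'
from h import *
np.set_printoptions(precision=4,suppress=True)
sc=camera_model("scene");si=camera_model("side")
print("cams",ray(sc,(280,210)),ray(si,(280,210)))
for n,a,b in [("fork",(224,232.2),(293.5,183.1)),("brush",(221.8,230.5),(294.6,185.4)),("fill",(426.8,228.1),(214.2,275)),("rim",(292.8,172.9),(359.6,250.4)),("pot",(292.6,190),(354.4,268)),("lid",(209.7,194.6),(370.2,221.9)),("jar",(317.8,284),(245.2,261.7)),("drop",(150.4,258.8),(314.7,193)),("stand",(227.7,259.2),(296,222.7)),("scal",(169.1,209.2),(355.1,198.7))]:
    print(n,*tri([(sc,a),(si,b)]))
im=cv2.imread("pics/scene0.png")[150:330,120:340]; cv2.imwrite("pics/c1.png",cv2.resize(im,None,fx=3.3,fy=3.3,interpolation=cv2.INTER_CUBIC)[:600])
im=cv2.imread("pics/side0.png")[140:290,230:440]; cv2.imwrite("pics/c2.png",cv2.resize(im,None,fx=3.8,fy=3.8,interpolation=cv2.INTER_CUBIC))
im=cv2.imread("pics/scene0.png")[180:320,370:520]; cv2.imwrite("pics/c3.png",cv2.resize(im,None,fx=4,fy=4,interpolation=cv2.INTER_CUBIC))
E
```

```text
cams (array([ 1.082 , -0.0052,  0.7641]), array([-0.5969, -0.1264, -0.7923])) (array([0.212 , 0.6247, 0.6201]), array([ 0.4246, -0.7354, -0.5281]))
fork [ 0.6586 -0.2093  0.1083] [np.float64(0.0018223830356526706), np.float64(0.0018223830356526556)]
brush [ 0.6549 -0.2137  0.1031] [np.float64(0.0013534693951185127), np.float64(0.0013534693951184008)]
fill [0.598  0.1783 0.1266] [np.float64(0.00022556757459309265), np.float64(0.0002255675745931955)]
rim [ 0.4381 -0.1075  0.0583] [np.float64(0.000881271254522439), np.float64(0.0008812712545224299)]
pot [ 0.4452 -0.1073  0.0065] [np.float64(0.0004907704986346657), np.float64(0.0004907704986346449)]
lid [ 0.4849 -0.308  -0.0011] [np.float64(0.002585437927157523), np.float64(0.0025854379271575507)]
jar [ 0.6756 -0.0169 -0.0115] [np.float64(0.003415454591012164), np.float64(0.0034154545910121416)]
drop [ 0.6811 -0.3876 -0.011 ] [np.float64(0.0004401094513463614), np.float64(0.00044010945134628136)]
stand [ 0.6518 -0.2182 -0.0094] [np.float64(0.0012666821746645138), np.float64(0.001266682174664427)]
scal [ 0.5562 -0.3832  0.0107] [np.float64(0.0004269116291956738), np.float64(0.00042691162919567964)]
```

View pics/c1.png

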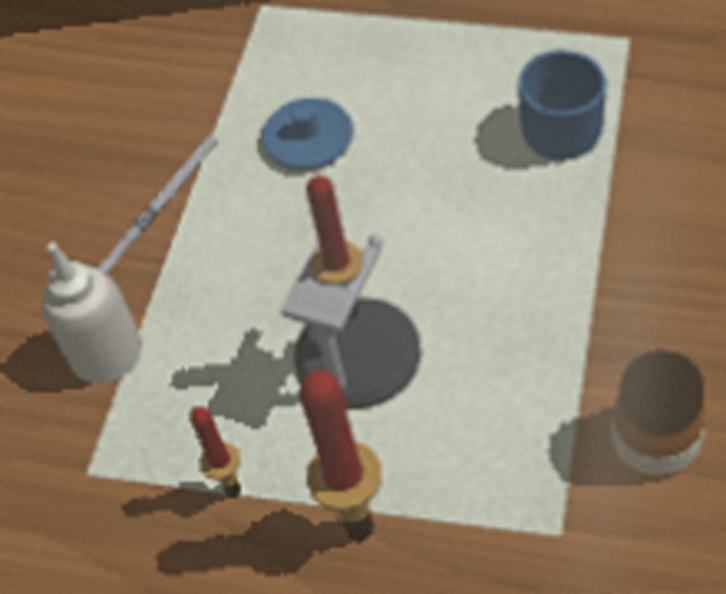

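View pics/c2.png

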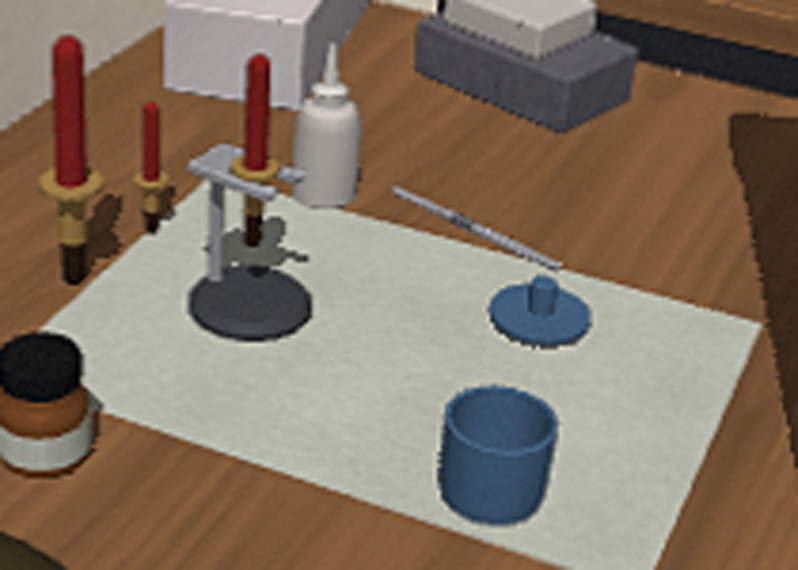

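View pics/c3.png

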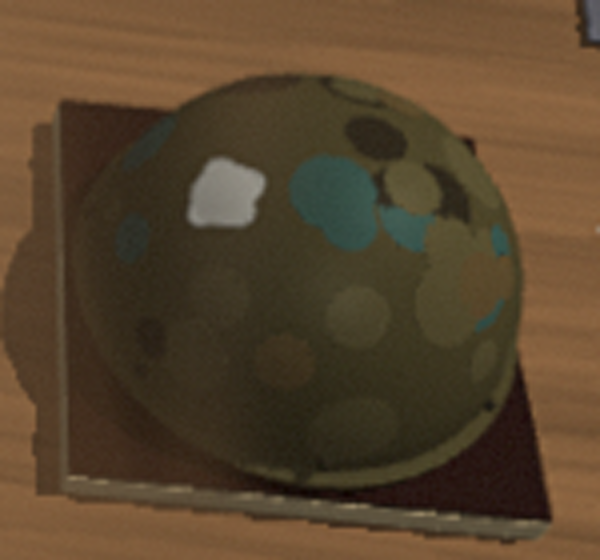

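Run:
```python
from h import *
np.set_printoptions(precision=4,suppress=True)
sc=camera_model("scene");si=camera_model("side");w=camera_model("wrist")
s=state();print(Rt(s));print("wristcam in tool",Rt(s).T@(ray(w,(280,210))[0]-s["tcp_pos"]), Rt(s).T@ray(w,(w["K"][0,2],w["K"][1,2]))[1], Rt(s).T@(ray(w,(400,210))[1]))
c=[onz(sc,p,.022) for p in [(385.5,205.5),(386.7,299.5),(507,310.5)]]
print("board scene",c, (c[0]+c[2])/2, np.linalg.norm(c[0]-c[1]),np.linalg.norm(c[2]-c[1]))
c=[onz(si,p,.022) for p in [(299,325),(110,367)]]
print("board side",c,(c[0]+c[1])/2,np.linalg.norm(c[0]-c[1]))
# sphere silhouette: sides pixel in scene left col ~ 389,row 240 ; right 500 ; top row 198
f=onz(sc,(426.8,228.1),.124);print("fill",f)
# brush sizes: top & collar of the three
for n,a,b,c2,d in [("mid",(217,206),(222,230),(297,156),(297,184)),("big",(217,264),(224,294),(248,151),(249,188)),("small",(181,275),(187,288),(269.5,168),(269.5,187))]:
    t=tri([(sc,a),(si,c2)]);k=tri([(sc,b),(si,d)]);print(n,t,k,np.linalg.norm(t[0]-k[0]))
im=cv2.imread("pics/side0.png")[260:420,100:310]; cv2.imwrite("pics/c4.png",cv2.resize(im,None,fx=3.7,fy=3.7,interpolation=cv2.INTER_CUBIC))
```

```text
[[-0.      0.936   0.3521]
 [ 0.0001  0.3521 -0.936 ]
 [-1.      0.     -0.0001]]
wristcam in tool [-0.148   0.0765  0.0016] [ 0.9618 -0.2738  0.0001] [ 0.9112 -0.2582  0.3211]
board scene [array([0.4692, 0.1152, 0.022 ]), array([0.7069, 0.1245, 0.022 ]), array([0.6929, 0.3597, 0.022 ])] [0.581  0.2375 0.022 ] 0.23788626168702023 0.23569985489053547
board side [array([0.4628, 0.1152, 0.022 ]), array([0.6832, 0.364 , 0.022 ])] [0.573  0.2396 0.022 ] 0.33243278153888295
fill [0.5958 0.1789 0.124 ]
mid (array([ 0.6527, -0.2137,  0.1812]), [np.float64(0.0004669155674667398), np.float64(0.00046691556746662603)]) (array([ 0.652 , -0.2156,  0.1049]), [np.float64(0.001694967410471285), np.float64(0.0016949674104711858)]) 0.07635358657023084
big (array([ 0.7691, -0.1809,  0.179 ]), [np.float64(0.00028084497917999526), np.float64(0.0002808449791800222)]) (array([ 0.7718, -0.183 ,  0.0745]), [np.float64(0.0014893074209255614), np.float64(0.0014893074209253682)]) 0.1046241835992489
small (array([ 0.7604, -0.2648,  0.0997]), [np.float64(0.0008876173257632143), np.float64(0.0008876173257632523)]) (array([ 0.7595, -0.2648,  0.0434]), [np.float64(9.77023613966463e-05), np.float64(9.770236139673786e-05)]) 0.05628323493916875
```

View pics/c4.png

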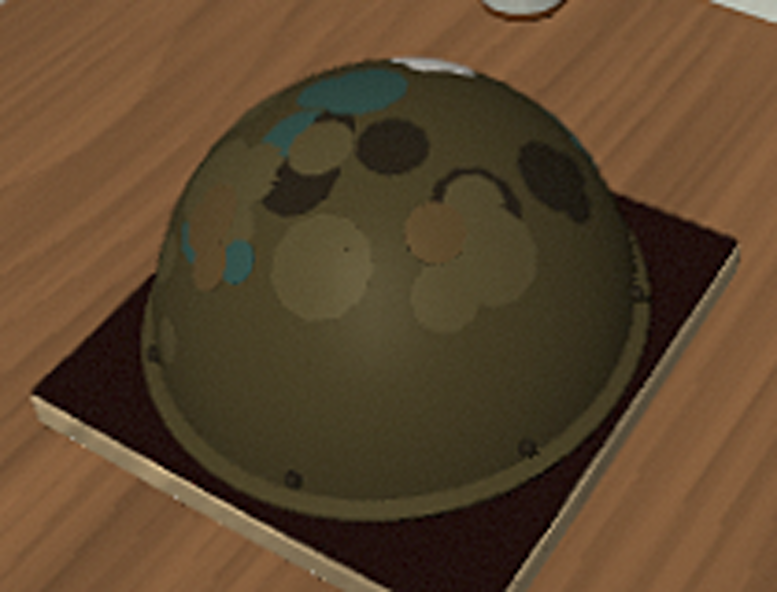

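Run:
```python
from h import *
np.set_printoptions(precision=4,suppress=True)
sc=camera_model("scene");si=camera_model("side")
def S(x,y): return (120+x/3.3,150+y/3.3)
def D(x,y): return (230+x/3.8,140+y/3.8)
for n,p in [("scene closed L",onz(sc,S(283,310),.105)),("scene closed R",onz(sc,S(342,326),.105)),("tipR",onz(sc,S(376,238),.108)),("L at handle",onz(sc,S(312,268),.105)),
 ("side closed far-left",onz(si,D(190,163),.105)),("side closed far",onz(si,D(226,146),.105)),("tip near",onz(si,D(272,190),.107)),("tip far",onz(si,D(300,173),.107)),
 ("base scene",onz(sc,S(360,340),.012)),("base side",onz(si,D(250,300),.012)),
 ("pot rim sc",onz(sc,S(562,84),.055)),("pot rim si",onz(si,D(499,420),.055)),("lid sc disc",onz(sc,S(307,131),.011)),("lid si",onz(si,D(540,311),.011))]: print(n,p)
```

```text
scene closed L [ 0.6906 -0.2365  0.105 ]
scene closed R [ 0.6954 -0.1995  0.105 ]
tipR [ 0.6331 -0.1948  0.108 ]
L at handle [ 0.6589 -0.2279  0.105 ]
side closed far-left [ 0.69  -0.201  0.105]
side closed far [ 0.6818 -0.2338  0.105 ]
tip near [ 0.6265 -0.1942  0.107 ]
tip far [ 0.6218 -0.2232  0.107 ]
base scene [ 0.6492 -0.2124  0.012 ]
base side [ 0.6453 -0.206   0.012 ]
pot rim sc [ 0.4431 -0.1131  0.055 ]
pot rim si [ 0.4364 -0.1121  0.055 ]
lid sc disc [ 0.4806 -0.2976  0.011 ]
lid si [ 0.4749 -0.2965  0.011 ]
```

```bash
cat >> h.py <<'E'
def az(s):
    M=Rt(s); return np.degrees(np.arctan2(M[1,1],M[0,1]))
def plan(target,yaw,n,start=None,jaw=-1,p0=None):
    """rows for n rows straight to target, y_tool azimuth yaw(deg). prints JSON"""
    s=state(); p=np.array(s["tcp_pos"] if p0 is None else p0,float); a=az(s) if start is None else start
    da=((yaw-a+180)%360-180)/n; st=(np.array(target)-p)/n
    X=[];T=[]
    for i in range(n):
        t=np.radians(a); y=np.array([np.cos(t),np.sin(t),0]); z=np.array([np.sin(t),-np.cos(t),0]); x=np.array([0,0,-1.])
        X.append([round(float(st@v)*1000,1) for v in (x,y,z)]); T.append(round(-np.radians(da),3)); a+=da
    print("len/row",np.linalg.norm(st)*1000,"deg/row",da)
    for i in range(0,n,5): print("jaw",[jaw]*len(X[i:i+5]),"xyz",X[i:i+5],"twist",T[i:i+5])
E
python3 -c "
from h import *
plan((.652,-.214,.32),82,10)"
```

```text
len/row 57.544424894132824 deg/row 6.1383192926205705
jaw [-1, -1, -1, -1, -1] xyz [[-8.3, 53.5, -19.5], [-8.3, 55.3, -13.7], [-8.3, 56.4, -7.7], [-8.3, 56.9, -1.6], [-8.3, 56.8, 4.5]] twist [np.float64(-0.107), np.float64(-0.107), np.float64(-0.107), np.float64(-0.107), np.float64(-0.107)]
jaw [-1, -1, -1, -1, -1] xyz [[-8.3, 56.0, 10.5], [-8.3, 54.5, 16.4], [-8.3, 52.4, 22.2], [-8.3, 49.8, 27.7], [-8.3, 46.5, 32.8]] twist [np.float64(-0.107), np.float64(-0.107), np.float64(-0.107), np.float64(-0.107), np.float64(-0.107)]
```

Request:
{"method": "jog_arm", "body": {
  "jaw": [-1,-1,-1,-1,-1],
  "xyz": [
    [-8.3,53.5,-19.5],
    [-8.3,55.3,-13.7],
    [-8.3,56.4,-7.7],
    [-8.3,56.9,-1.6],
    [-8.3,56.8,4.5]
  ],
  "twist": [-0.107,-0.107,-0.107,-0.107,-0.107]
}}

```text
time: 1.98
tcp_pos: [0.4374, -0.3983, 0.2786]
eef_rot: [-0.164, 1.57, -0.837]
wrist_force: [0.0, -0.2, -0.6]
finger_gap: 1.0
```

Request:
{"method": "jog_arm", "body": {
  "jaw": [-1,-1,-1,-1,-1],
  "xyz": [
    [-8.3,56.0,10.5],
    [-8.3,54.5,16.4],
    [-8.3,52.4,22.2],
    [-8.3,49.8,27.7],
    [-8.3,46.5,32.8]
  ],
  "twist": [-0.107,-0.107,-0.107,-0.107,-0.107]
}}

```text
time: 2.6
tcp_pos: [0.6536, -0.2128, 0.32]
eef_rot: [-0.517, 1.57, -0.655]
wrist_force: [0.4, -0.4, 0.7]
finger_gap: 0.995
```

Run:
```python
from h import *
np.set_printoptions(precision=4,suppress=True)
s=state();print(s["time"],s["tcp_pos"],az(s),s["joint_pos"],Rt(s)[:,0])
w=camera_model("wrist");im=snapshot("wrist")
cv2.imwrite("pics/w1.png",im); np.savez("w1.npz",**w)
for t in ["stand_fork","brush","pot_rim","lid","stand"]:
    print(t,[(round(d["p"],2),round(d["point"][0]*560,1),round(d["point"][1]*420,1)) for d in landmark_of(t,"wrist")][:4])
```

```text
2.6 [ 0.6536 -0.2128  0.32  ] 82.12967534962293 [-0.317   0.3911  1.3931 -0.0001  1.3571 -0.1796] [ 0.0003 -0.0002 -1.    ]
stand_fork [(0.37, 269.8, 188.4)]
brush [(0.94, 381.4, 133.3), (0.82, 271.2, 188.2), (0.6, 371.1, 208.1)]
pot_rim [(0.57, 59.8, 116.1), (0.41, 219.5, 300.6)]
lid [(0.7, 154.8, 253.7)]
stand []
```

View pics/w1.png

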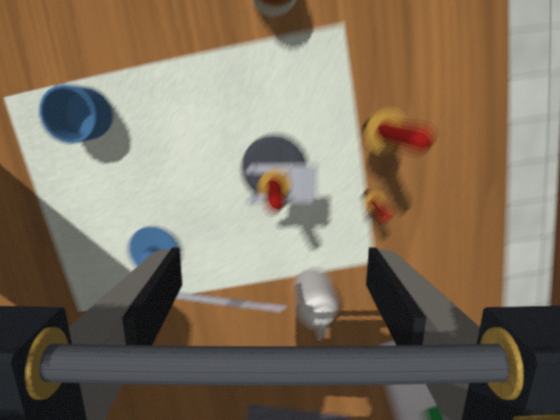

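Run:
```python
from h import *
np.set_printoptions(precision=4,suppress=True)
w=dict(np.load("w1.npz"));sc=camera_model("scene");si=camera_model("side")
im=cv2.imread("pics/w1.png")
c=np.hstack([cv2.resize(im[140:240,220:340],None,fx=4,fy=4,interpolation=cv2.INTER_CUBIC),cv2.resize(im[60:160,20:100],None,fx=4,fy=4,interpolation=cv2.INTER_CUBIC)]);cv2.imwrite("pics/c5.png",c)
for n,X in [("collar",(.652,-.214,.109)),("top",(.652,-.214,.186)),("rim",(.44,-.111,.055)),("seat",(.652,-.214,.105))]:
    print(n,proj(w,X),proj(sc,X),proj(si,X))
```

```text
collar [[272.2176 185.593 ]] [[222.0336 228.1852]] [[296.1983 183.2046]]
top [[271.6598 206.2411]] [[216.4163 203.8582]] [[297.2241 154.2876]]
rim [[ 66.0849 109.6501]] [[291.4004 174.5956]] [[359.52   250.2644]]
seat [[272.2405 184.7466]] [[222.3028 229.3478]] [[296.1466 184.6495]]
```

View pics/c5.png

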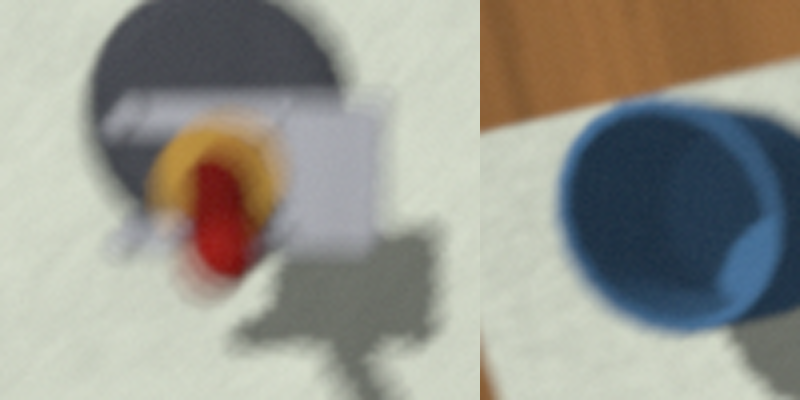

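```bash
python3 -c "
from h import *
plan((.6545,-.2135,.168),82,4)"
```

```text
len/row 37.81392594175934 deg/row 0.03677612094477922
jaw [-1, -1, -1, -1] xyz [[37.8, 0.5, 0.7], [37.8, 0.5, 0.7], [37.8, 0.5, 0.7], [37.8, 0.5, 0.7]] twist [np.float64(-0.001), np.float64(-0.001), np.float64(-0.001), np.float64(-0.001)]
```

Request:
{"method": "jog_arm", "body": {
  "jaw": [-1,-1,-1,-1,0.3],
  "xyz": [
    [38,0,0.5],
    [38,0,0],
    [38,0,0.5],
    [38,0,0],
    [0,0,0]
  ],
  "twist": [0,0,0,0,0]
}}

```text
time: 3.52
tcp_pos: [0.6502, -0.215, 0.1647]
eef_rot: [2.998, 1.565, 2.854]
wrist_force: [-0.9, -0.3, 0.8]
finger_gap: 0.911
```

Request:
{"method": "jog_arm", "body": {
  "jaw": [1,1,1,1,1],
  "xyz": [
    [0,0,0],
    [0,0,0],
    [0,0,0],
    [0,0,0],
    [0,0,0]
  ],
  "twist": [0,0,0,0,0]
}}

```text
time: 4.15
tcp_pos: [0.6533, -0.2143, 0.1678]
eef_rot: [-0.143, 1.57, -0.284]
wrist_force: [0.0, -1.0, 0.6]
finger_gap: 0.373
```

Run:
```python
from h import *
np.set_printoptions(precision=4,suppress=True)
s=state();print(s["time"],s["tcp_pos"],az(s),s["finger_gap"])
a=snapshot("scene")[170:290,150:310];b=snapshot("side")[130:250,220:380]
cv2.imwrite("pics/g1.png",np.hstack([cv2.resize(x,None,fx=2.5,fy=2.5) for x in (a,b)]))
```

```text
4.15 [ 0.6533 -0.2143  0.1678] 81.92656910337243 0.37321040097153957
```

View pics/g1.png

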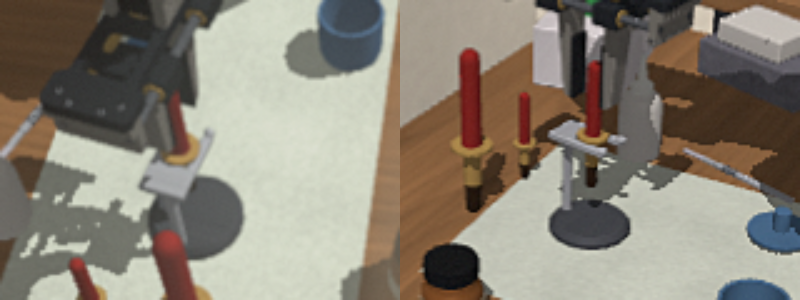

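Request:
{"method": "jog_arm", "body": {
  "jaw": [1,1,1,1,1],
  "xyz": [
    [0,0,0],
    [0,0,0],
    [0,0,0],
    [0,0,0],
    [0,0,0]
  ],
  "twist": [0,0,0,0,0]
}}

```text
time: 4.88
tcp_pos: [0.6532, -0.2144, 0.1675]
eef_rot: [3.12, 1.571, 2.979]
wrist_force: [0.8, 0.6, -0.2]
finger_gap: 0.165
```

Run:
```python
from h import *
np.set_printoptions(precision=4,suppress=True)
s=state();print(s["time"],s["tcp_pos"],az(s),s["finger_gap"],s["wrist_force"])
plan((.653,-.214,.268),82,5,jaw=1)
plan((.440,-.1135,.268),82,5,jaw=1,p0=(.653,-.214,.268))
```

```text
4.875 [ 0.6532 -0.2144  0.1675] 81.91997763103801 0.16540751419755753 [ 0.7741  0.5663 -0.2092]
len/row 20.091128092904373 deg/row 0.0160044737923954
jaw [1, 1, 1, 1, 1] xyz [[-20.1, 0.1, -0.1], [-20.1, 0.1, -0.1], [-20.1, 0.1, -0.1], [-20.1, 0.1, -0.1], [-20.1, 0.1, -0.1]] twist [np.float64(-0.0), np.float64(-0.0), np.float64(-0.0), np.float64(-0.0), np.float64(-0.0)]
len/row 47.10382150102049 deg/row 0.0160044737923954
jaw [1, 1, 1, 1, 1] xyz [[0.0, 13.9, -45.0], [0.0, 13.9, -45.0], [0.0, 13.9, -45.0], [0.0, 14.0, -45.0], [0.0, 14.0, -45.0]] twist [np.float64(-0.0), np.float64(-0.0), np.float64(-0.0), np.float64(-0.0), np.float64(-0.0)]
```

Request:
{"method": "jog_arm", "body": {
  "jaw": [1,1,1,1,1],
  "xyz": [
    [-10,0,0],
    [-20,0,0],
    [-20,0,0],
    [-25,0,0],
    [-25,0,0]
  ],
  "twist": [0,0,0,0,0]
}}

```text
time: 5.5
tcp_pos: [0.6535, -0.2145, 0.2702]
eef_rot: [-0.18, 1.569, -0.321]
wrist_force: [-0.4, -0.2, -0.6]
finger_gap: 0.167
```

Request:
{"method": "jog_arm", "body": {
  "jaw": [1,1,1,1,1],
  "xyz": [
    [0,14,-45],
    [0,14,-45],
    [0,14,-45],
    [0,14,-45],
    [0,14,-45]
  ],
  "twist": [0,0,0,0,0]
}}

```text
time: 6.12
tcp_pos: [0.4394, -0.113, 0.2691]
eef_rot: [-0.089, 1.569, -0.23]
wrist_force: [-0.2, 0.4, 0.3]
finger_gap: 0.166
```

Run:
```python
from h import *
np.set_printoptions(precision=4,suppress=True)
s=state();print(s["time"],s["tcp_pos"],az(s),s["finger_gap"],s["wrist_force"])
w=snapshot("wrist");cv2.imwrite("pics/w2.png",w)
a=snapshot("scene")[90:230,210:350];b=snapshot("side")[110:310,280:480]
cv2.imwrite("pics/g2.png",np.hstack([cv2.resize(x,(400,400)) for x in (a,b)]))
```

```text
6.125 [ 0.4394 -0.113   0.2691] 81.91403904853354 0.16569330067764354 [-0.1506  0.4169  0.3075]
```

View pics/g2.png

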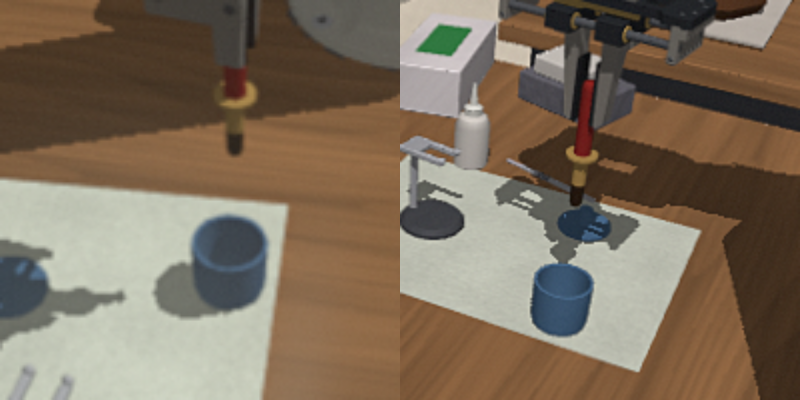

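View pics/w2.png

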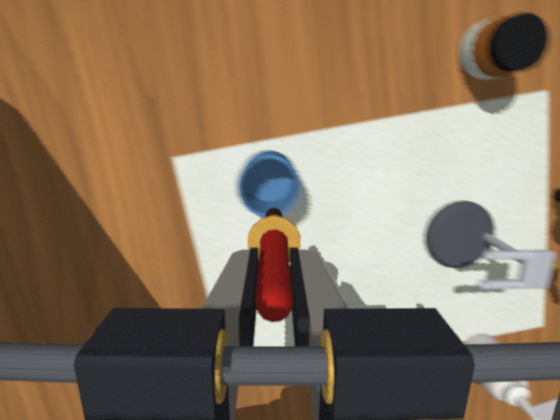

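Run:
```python
from h import *
np.set_printoptions(precision=4,suppress=True)
w=camera_model("wrist");sc=camera_model("scene");si=camera_model("side")
print("rim",onz(w,(269,184),.055))
# tip: scene crop factor 400/140, side 2
t=tri([(sc,(210+235/2.857,90+153/2.857)),(si,(280+(576-400)/2,110+205/2))]);k=tri([(sc,(210+236/2.857,90+97/2.857)),(si,(280+(582-400)/2,110+157/2))])
print("tip",t,"collar",k)
X=(.4394,-.113,.2691-.1175);print(proj(w,X),proj(sc,X),proj(si,X))
```

```text
rim [ 0.4352 -0.1129  0.055 ]
tip (array([ 0.4343, -0.1111,  0.1506]), [np.float64(0.0015936340062096433), np.float64(0.0015936340062096626)]) collar (array([ 0.4345, -0.1104,  0.206 ]), [np.float64(0.0014645493186975036), np.float64(0.0014645493186975517)])
[[273.0442 210.2947]] [[290.639  144.0862]] [[365.3939 211.4624]]
```

Request:
{"method": "jog_arm", "body": {
  "jaw": [1,1,1,1,1],
  "xyz": [
    [30,0,0],
    [35,0,0],
    [35,0,0],
    [30,0,0],
    [0,0,0]
  ],
  "twist": [0,0,0,0,0]
}}

```text
time: 6.9
tcp_pos: [0.4405, -0.1137, 0.1366]
eef_rot: [3.035, 1.568, 2.893]
wrist_force: [0.4, -0.2, -0.9]
finger_gap: 0.168
```

Request:
{"method": "jog_arm", "body": {
  "jaw": [1,1,1,1,1],
  "xyz": [
    [2,0,0],
    [0,0,0],
    [0,0,0],
    [0,0,0],
    [0,0,0]
  ],
  "twist": [0,0,0,0,0]
}}

```text
time: 7.52
tcp_pos: [0.4404, -0.1135, 0.1358]
eef_rot: [-0.161, 1.57, -0.302]
wrist_force: [0.2, 0.6, -0.8]
finger_gap: 0.167
```

Run:
```python
from h import *
np.set_printoptions(precision=4,suppress=True)
s=state();print(s["time"],s["tcp_pos"],az(s),s["finger_gap"],s["wrist_force"])
w=snapshot("wrist")
a=snapshot("scene")[90:230,210:350];b=snapshot("side")[110:310,280:480]
cv2.imwrite("pics/g3.png",np.hstack([cv2.resize(x,(400,400)) for x in (a,b)]))
```

```text
7.525 [ 0.4404 -0.1135  0.1358] 81.92174149243819 0.1667014260981578 [ 0.1688  0.5721 -0.7723]
```

View pics/g3.png

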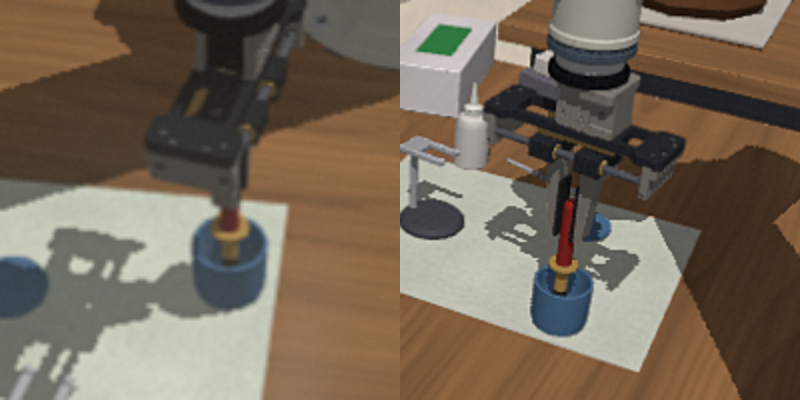

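Request:
{"method": "jog_arm", "body": {
  "jaw": [1,1,1,1,1],
  "xyz": [
    [-40,0,0],
    [-47,0,0],
    [-47,0,0],
    [0,-14,45],
    [0,-14,45]
  ],
  "twist": [0,0,0,0,0]
}}

```text
time: 8.3
tcp_pos: [0.5269, -0.1544, 0.2709]
eef_rot: [-0.134, 1.568, -0.274]
wrist_force: [-0.5, 0.9, 0.0]
finger_gap: 0.169
```

Request:
{"method": "jog_arm", "body": {
  "jaw": [1,1,1,1,1],
  "xyz": [
    [0,-14,45],
    [0,-14,45],
    [0,-14,44.5],
    [10,0,0],
    [18,0,0]
  ],
  "twist": [0,0,0,0,0]
}}

```text
time: 8.93
tcp_pos: [0.6522, -0.2141, 0.2406]
eef_rot: [2.812, 1.57, 2.671]
wrist_force: [0.5, 0.2, -0.9]
finger_gap: 0.169
```

Run:
```python
from h import *
np.set_printoptions(precision=4,suppress=True)
w=snapshot("wrist");cv2.imwrite("pics/w4.png",w)
s=state();print(s["time"],s["tcp_pos"],az(s),s["finger_gap"],s["wrist_force"])
a=snapshot("scene")[150:290,150:290];b=snapshot("side")[110:250,230:370]
cv2.imwrite("pics/g4.png",np.hstack([cv2.resize(x,(400,400)) for x in (a,b)]))
plan((.6532,-.2144,.1825),82,4,jaw=1)
```

```text
8.975 [ 0.6505 -0.2134  0.2375] 81.92651446984601 0.16990201647931616 [-0.4584 -0.0245 -2.9812]
len/row 14.382543267755096 deg/row 0.016850143177173038
jaw [1, 1, 1, 1] xyz [[14.4, -0.1, 0.6], [14.4, -0.1, 0.6], [14.4, -0.1, 0.6], [14.4, -0.1, 0.6]] twist [np.float64(-0.0), np.float64(-0.0), np.float64(-0.0), np.float64(-0.0)]
```

View pics/g4.png

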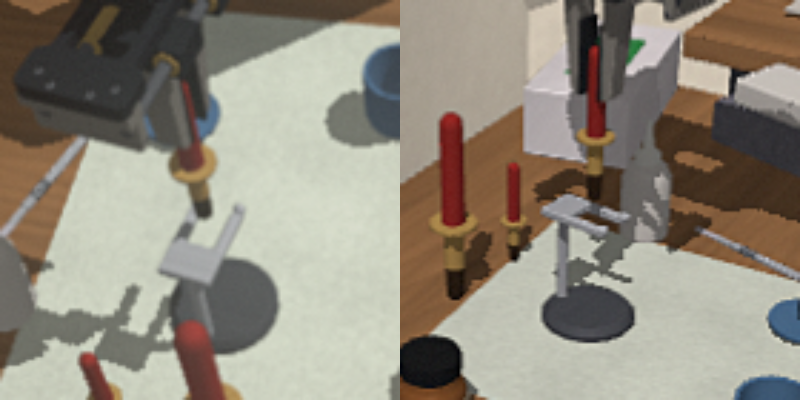

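View pics/w4.png

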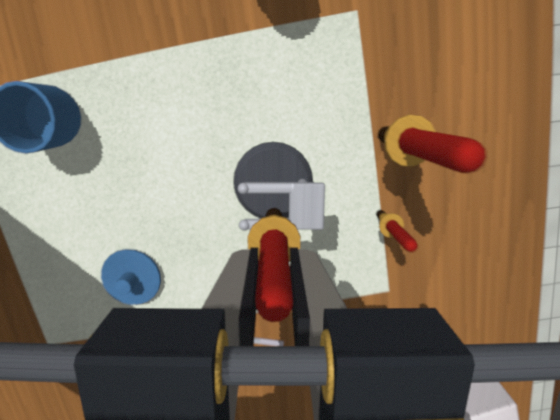

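Request:
{"method": "jog_arm", "body": {
  "jaw": [1,1,1,1,1],
  "xyz": [
    [14,0,0],
    [15,0,0],
    [15,0,0],
    [12,0,0],
    [0,0,0]
  ],
  "twist": [0,0,0,0,0]
}}

```text
time: 9.7
tcp_pos: [0.6521, -0.2141, 0.1841]
eef_rot: [2.98, 1.569, 2.839]
wrist_force: [-0.2, 0.4, -0.4]
finger_gap: 0.17
```

Request:
{"method": "jog_arm", "body": {
  "jaw": [1,1,1,1,1],
  "xyz": [
    [0,-8,0],
    [0.5,-8,0],
    [1,-8,0],
    [1.5,-8,0],
    [0,0,0]
  ],
  "twist": [0,0,0,0,0]
}}

```text
time: 10.32
tcp_pos: [0.6484, -0.2461, 0.1835]
eef_rot: [0.916, 1.57, 0.774]
wrist_force: [-1.0, 4.7, 3.3]
finger_gap: 0.168
```

Run:
```python
from h import *
np.set_printoptions(precision=4,suppress=True)
s=state();print(s["time"],s["tcp_pos"],az(s),s["finger_gap"],s["wrist_force"],s["wrist_torque"])
w=snapshot("wrist")
a=snapshot("scene")[150:290,150:290];b=snapshot("side")[110:250,230:370]
cv2.imwrite("pics/g5.png",np.hstack([cv2.resize(x,(400,400)) for x in (a,b)]))
```

```text
10.325 [ 0.6484 -0.2461  0.1835] 81.87392528422825 0.16777772091987359 [-1.0086  4.7202  3.2962] [1.0737 0.1593 0.0352]
```

View pics/g5.png

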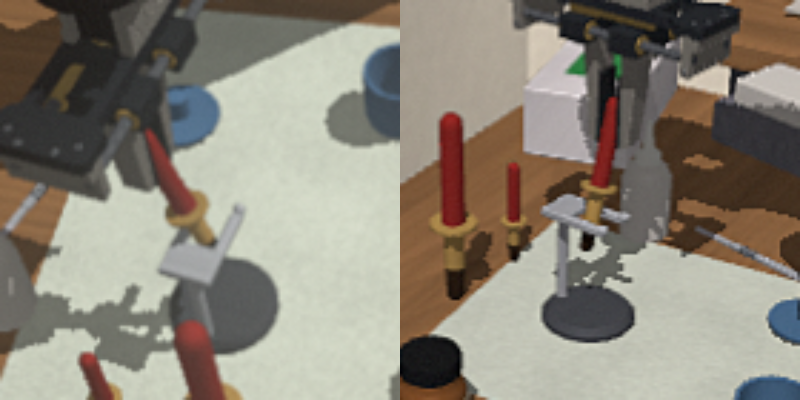

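Request:
{"method": "jog_arm", "body": {
  "jaw": [1,1,1,1,1],
  "xyz": [
    [2,-6,0],
    [2,-6,0],
    [2.5,-6,0],
    [0,0,0],
    [0,0,0]
  ],
  "twist": [0,0,0,0,0]
}}

```text
time: 11.1
tcp_pos: [0.6459, -0.2641, 0.1761]
eef_rot: [-0.612, 1.57, -0.753]
wrist_force: [0.6, 0.8, 2.7]
finger_gap: 0.166
```

Run:
```python
from h import *
np.set_printoptions(precision=4,suppress=True)
s=state();print(s["time"],s["tcp_pos"],az(s),s["finger_gap"],s["wrist_force"],s["wrist_torque"])
a=snapshot("scene");b=snapshot("side");cv2.imwrite("pics/sc6.png",a);cv2.imwrite("pics/si6.png",b)
cv2.imwrite("pics/g6.png",np.hstack([cv2.resize(x,(400,400)) for x in (a[180:280,160:260],b[120:220,250:350])]))
```

```text
11.1 [ 0.6459 -0.2641  0.1761] 81.91497475739048 0.1655271577389979 [0.5806 0.8306 2.6674] [ 0.4598 -0.3124  0.0109]
```

View pics/g6.png

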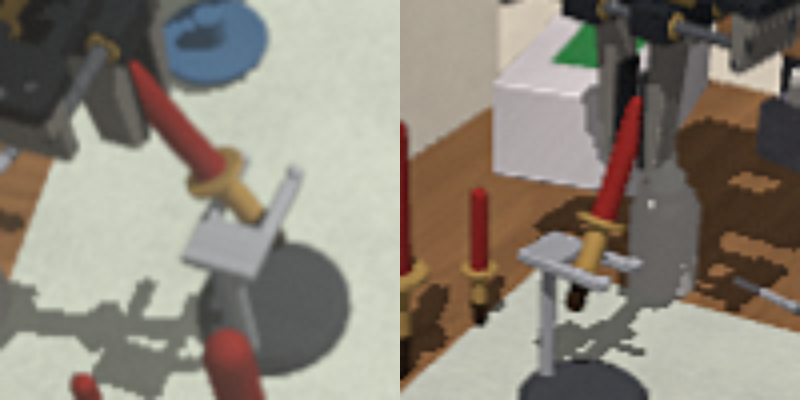

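Request:
{"method": "jog_arm", "body": {
  "jaw": [1,1,1,1,1],
  "xyz": [
    [-3,0,0],
    [-13,-8,0],
    [-13,-8,0],
    [-13,-8,0],
    [-13,-8,0]
  ],
  "twist": [0,0,0,0,0]
}}

```text
time: 11.82
tcp_pos: [0.6412, -0.2967, 0.2324]
eef_rot: [-0.817, 1.57, -0.958]
wrist_force: [0.2, -0.0, -0.8]
finger_gap: 0.168
```

Request:
{"method": "jog_arm", "body": {
  "jaw": [1,1,1,1,1],
  "xyz": [
    [-20,0,0],
    [-30,0,0],
    [-30,0,0],
    [-20,0,0],
    [0,0,0]
  ],
  "twist": [0,0,0,0,0]
}}

```text
time: 12.45
tcp_pos: [0.6419, -0.2957, 0.3332]
eef_rot: [-0.296, 1.568, -0.437]
wrist_force: [0.0, -1.5, -0.6]
finger_gap: 0.165
```

Run:
```python
from h import *
np.set_printoptions(precision=4,suppress=True)
s=state();print(s["time"],s["tcp_pos"],az(s),s["finger_gap"],s["wrist_force"],s["wrist_torque"])
a=snapshot("scene");b=snapshot("side");w=snapshot("wrist");cv2.imwrite("pics/sc7.png",a);cv2.imwrite("pics/si7.png",b);cv2.imwrite("pics/w7.png",w)
sc=camera_model("scene");si=camera_model("side")
M=Rt(s);q=proj(sc,s["tcp_pos"]+np.array([0,.03,-.05]))[0];r=proj(si,s["tcp_pos"]+np.array([0,.03,-.05]))[0];print(q,r)
ox,oy=int(q[0])-40,int(q[1])-40;px,py=int(r[0])-40,int(r[1])-40
print(ox,oy,px,py)
cv2.imwrite("pics/g7.png",np.hstack([cv2.resize(x,(400,400),interpolation=cv2.INTER_CUBIC) for x in (a[oy:oy+80,ox:ox+80],b[py:py+80,px:px+80])]))
```

```text
12.45 [ 0.6419 -0.2957  0.3332] 81.9241830175856 0.16469084676161494 [ 0.006  -1.5478 -0.6039] [-0.0732 -0.0841 -0.0239]
[179.8804 158.7987] [313.0662 109.0144]
139 118 273 69
```

View pics/g7.png

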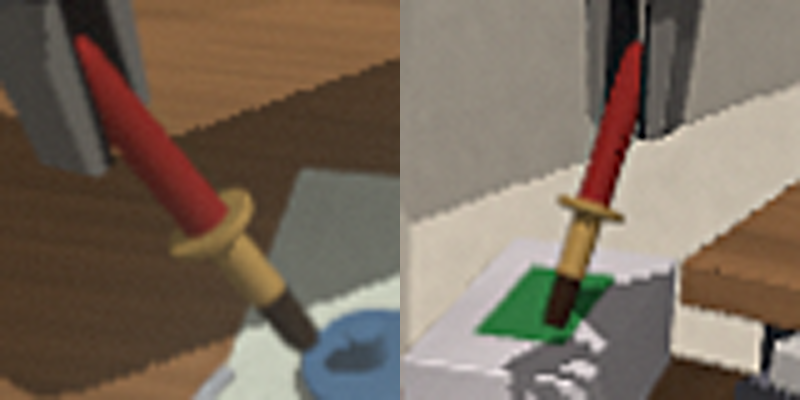

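View pics/w7.png

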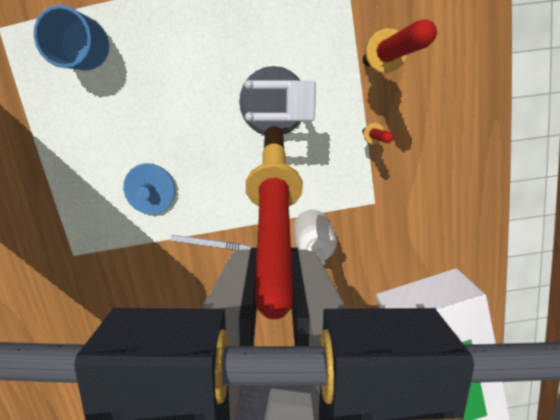

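```bash
cat > tip.py <<'E'
from h import *
np.set_printoptions(precision=4,suppress=True)
s=state();w=camera_model("wrist");sc=camera_model("scene");si=camera_model("side");M=Rt(s)
tip=tri([(sc,(200.6,187.6)),(si,(304.4,134)),(w,(273.5,129))]);col=tri([(sc,(182,163.5)),(si,(311.4,111.2)),(w,(274,185))])
tip2=tri([(sc,(200.6,187.6)),(si,(304.4,134))]);col2=tri([(sc,(182,163.5)),(si,(311.4,111.2))])
for t,c in ((tip,col),(tip2,col2)):
    v=c[0]-t[0];print("tip",t,"col",c,np.linalg.norm(v),v/np.linalg.norm(v))
    print("tool tip",M.T@(t[0]-s["tcp_pos"]),"tool col",M.T@(c[0]-s["tcp_pos"]), "tilt",np.degrees(np.arccos(v[2]/np.linalg.norm(v))))
# model sweep: grasp at tool x=.003,y=dy, brush along dist; wrist predictions
for th in (26,30,34,38):
    t=np.radians(th)
    for L in (.1145,):
        gp=np.array([.003,0,0]); ax=np.array([-np.cos(t),-np.sin(t),0])
        X=[s["tcp_pos"]+M@(gp-ax*L), s["tcp_pos"]+M@(gp-ax*(L-.055)), s["tcp_pos"]+M@(gp+ax*.0215)]
        print(th,[np.round(proj(c,X),1).tolist() for c in (sc,si,w)])
E
python3 tip.py
```

```text
tip (array([ 0.6494, -0.2373,  0.2276]), [np.float64(0.002435351247013018), np.float64(0.002638821128653108), np.float64(0.001310033859932549)]) col (array([ 0.6454, -0.2627,  0.2773]), [np.float64(0.0010523869327865693), np.float64(0.0011753762342053195), np.float64(0.00028416895430084327)]) 0.056050030353054094 [-0.0708 -0.4543  0.888 ]
tool tip [0.1022 0.0585 0.0007] tool col [0.0524 0.0328 0.0002] tilt 27.372140682447725
tip (array([ 0.6497, -0.2385,  0.2272]), [np.float64(0.002370353247556209), np.float64(0.0023703532475562606)]) col (array([ 0.6452, -0.2627,  0.2773]), [np.float64(0.0011022938677545172), np.float64(0.0011022938677544738)]) 0.055849200414844875 [-0.0806 -0.4329  0.8978]
tool tip [0.1026 0.0573 0.0012] tool col [0.0524 0.0328 0.    ] tilt 26.123277871188954
26 [[[196.9, 186.2], [178.6, 163.7], [148.5, 126.4]], [[305.8, 135.3], [312.6, 112.5], [322.9, 78.5]], [[273.4, 143.1], [273.1, 195.2], [272.5, 323.7]]]
30 [[[200.1, 185.8], [180.3, 163.4], [147.8, 126.6]], [[304.1, 134.6], [311.8, 112.1], [323.2, 78.7]], [[273.3, 132.8], [273.1, 189.6], [272.5, 325.6]]]
34 [[[203.2, 185.1], [181.9, 162.9], [147.3, 126.8]], [[302.4, 133.8], [311.0, 111.6], [323.5, 78.9]], [[273.3, 122.6], [273.1, 184.1], [272.5, 327.2]]]
38 [[[206.2, 184.1], [183.4, 162.3], [146.8, 127.1]], [[300.9, 132.7], [310.2, 110.9], [323.7, 79.2]], [[273.3, 112.4], [273.0, 178.9], [272.5, 328.6]]]
```

```bash
cat > fit.py <<'E'
from h import *
from scipy.optimize import least_squares
np.set_printoptions(precision=4,suppress=True)
def model(p,s):
    th,dy,L,phi=p; M=Rt(s); gp=np.array([.003,dy,0]); ax=np.array([-np.cos(th),-np.sin(th)*np.cos(phi),np.sin(th)*np.sin(phi)])
    return [s["tcp_pos"]+M@(gp-ax*k) for k in (L,L-.057,L-.132)], M@ax, -M.T@(s["tcp_pos"]*0)+ (gp-ax*L)
def fit(obs,cams,s):
    def f(p):
        X,_,_=model(p,s); r=[]
        for c,o in zip(cams,obs):
            q=proj(c,X)
            for a,b in zip(q,o):
                if b is not None: r+=list(a-np.array(b))
        return r+[(p[3])*10,(p[2]-.1145)*300]
    o=least_squares(f,[.5,0,.1145,0],loss="soft_l1"); return o
E
python3 - <<'E'
from fit import *
s=state();w=camera_model("wrist");sc=camera_model("scene");si=camera_model("side")
obs=[[(200.6,187.2),(182,163.5),(155.5,127.5)],[(304.4,134),(311.4,111.2),(320.8,79)],[(273.5,129),(274,186),(274,310)]]
o=fit(obs,[sc,si,w],s);print(np.degrees(o.x[0]),o.x,o.cost);X,ax,tt=model(o.x,s);print("ax",ax,"tip in tool",tt)
for c,q in zip((sc,si,w),obs): print(np.round(proj(c,X)-np.array(q),1).tolist())
E
```

```text
28.75845618238492 [ 0.5019  0.006   0.1117 -0.0055] 7.409523684924671
ax [-0.0686 -0.4767  0.8764] tip in tool [0.1009 0.0597 0.0003]
[[0.6, -1.5], [-0.8, -1.2], [-3.6, 0.3]]
[[-1.0, 0.4], [-0.2, -0.3], [0.7, 0.6]]
[[0.3, 0.1], [-0.7, 0.4], [-1.7, -0.7]]
```

```bash
python3 -c "
from h import *
plan((.626,.0887,.29),108,10,jaw=1)"
```

```text
len/row 38.62327203323164 deg/row 2.6073623778642174
jaw [1, 1, 1, 1, 1] xyz [[4.0, 37.8, -6.8], [4.0, 38.1, -5.1], [4.0, 38.3, -3.4], [4.0, 38.4, -1.6], [4.0, 38.4, 0.1]] twist [np.float64(-0.046), np.float64(-0.046), np.float64(-0.046), np.float64(-0.046), np.float64(-0.046)]
jaw [1, 1, 1, 1, 1] xyz [[4.0, 38.4, 1.9], [4.0, 38.2, 3.6], [4.0, 38.0, 5.3], [4.0, 37.8, 7.1], [4.0, 37.4, 8.8]] twist [np.float64(-0.046), np.float64(-0.046), np.float64(-0.046), np.float64(-0.046), np.float64(-0.046)]
```

Request:
{"method": "jog_arm", "body": {
  "jaw": [1,1,1,1,1],
  "xyz": [
    [4,38,-6.8],
    [4,38,-5],
    [4,38,-3.4],
    [4,38.4,-1.6],
    [4,38.4,0]
  ],
  "twist": [-0.046,-0.046,-0.046,-0.046,-0.046]
}}

```text
time: 13.22
tcp_pos: [0.633, -0.1024, 0.3094]
eef_rot: [2.87, 1.568, 2.961]
wrist_force: [1.2, 0.3, -1.0]
finger_gap: 0.167
```

Request:
{"method": "jog_arm", "body": {
  "jaw": [1,1,1,1,1],
  "xyz": [
    [4,38.4,2],
    [4,38.2,3.6],
    [4,38,5.3],
    [4,37.8,7],
    [4,37.4,8.8]
  ],
  "twist": [-0.046,-0.046,-0.046,-0.046,-0.046]
}}

```text
time: 13.85
tcp_pos: [0.625, 0.0893, 0.2895]
eef_rot: [2.96, 1.568, -3.002]
wrist_force: [-0.1, 0.5, -0.5]
finger_gap: 0.164
```

Run:
```python
from h import *
np.set_printoptions(precision=4,suppress=True)
s=state();print(s["time"],s["tcp_pos"],az(s),s["finger_gap"],s["joint_pos"])
w=snapshot("wrist");a=snapshot("scene");b=snapshot("side")
cv2.imwrite("pics/w8.png",w);cv2.imwrite("pics/sc8.png",a);cv2.imwrite("pics/si8.png",b)
M=Rt(s);t=s["tcp_pos"]+M@np.array([.101,.0595,0]);print("tip",t)
sc=camera_model("scene");si=camera_model("side");ww=camera_model("wrist")
print([proj(c,t) for c in (sc,si,ww)], "fill", [proj(c,(.597,.178,.124)) for c in (sc,si,ww)])
cv2.imwrite("pics/g8.png",np.hstack([cv2.resize(x,(400,400),interpolation=cv2.INTER_CUBIC) for x in (a[150:270,360:480],b[190:310,170:290])]))
```

```text
13.85 [0.625  0.0893 0.2895] 108.36461482296555 0.16416364602609398 [ 0.1396  0.3208  1.5594  0.      1.2636 -0.181 ]
tip [0.6061 0.1457 0.1885]
[array([[417.8153, 209.4768]]), array([[219.7732, 234.6634]]), array([[274.6227, 129.9749]])] fill [array([[426.3334, 228.5215]]), array([[214.9938, 276.169 ]]), array([[276.8669,  82.2357]])]
```

View pics/g8.png

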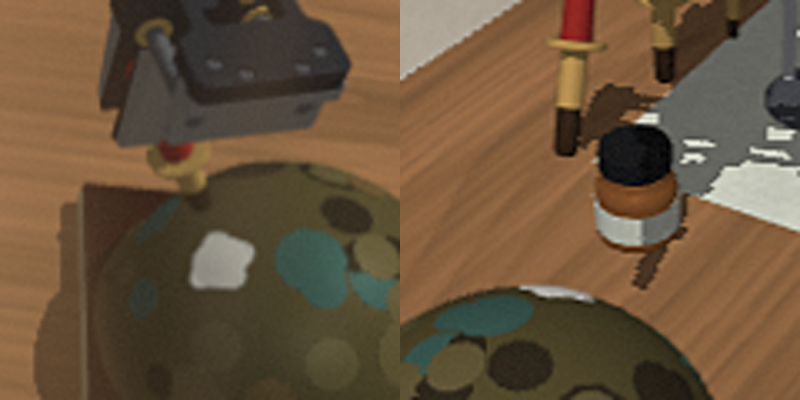

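View pics/w8.png

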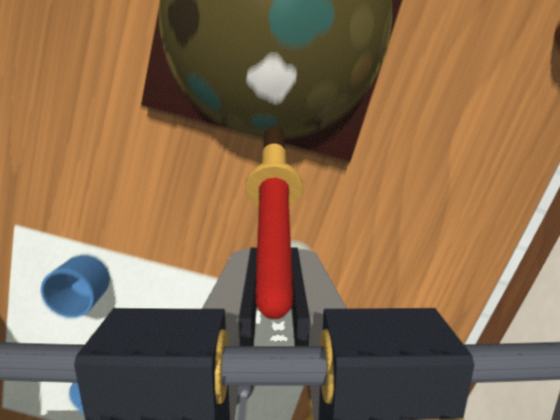

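Run:
```python
from h import *
np.set_printoptions(precision=4,suppress=True)
sc=camera_model("scene");si=camera_model("side");w=camera_model("wrist")
im=cv2.imread("pics/w8.png")[30:130,220:330]
g=im.min(axis=2)>130
ys,xs=np.nonzero(g);k=cv2.connectedComponentsWithStats(g.astype(np.uint8))[2:];print(k[0],k[1])
im2=cv2.imread("pics/sc8.png")[190:260,400:460];g=(im2.min(axis=2)>110).astype(np.uint8);k=cv2.connectedComponentsWithStats(g)[2:];print(k[0],k[1])
print(onz(w,(271,77),.124),onz(w,(271,77),.126),onz(sc,(426.3,228.3),.124),onz(sc,(424.3,228),.124))
print(tri([(w,(271,77)),(sc,(424.3,228)),(si,(215,275))]))
s=state();print(s["tcp_pos"],az(s))
```

```text
[[   0    0  110  100 9544]
 [  27   25   49   46 1456]] [[54.9376 49.7978]
 [51.6319 47.5481]]
[[   0    0   60   70 3967]
 [  17   30   19   16  233]] [[29.7114 34.2879]
 [25.9013 38.1116]]
[0.5913 0.1803 0.124 ] [0.5914 0.1802 0.126 ] [0.5965 0.178  0.124 ] [0.5964 0.1741 0.124 ]
(array([0.5947, 0.1774, 0.125 ]), [np.float64(0.004380811894393188), np.float64(0.0037325920818056042), np.float64(0.0026794047805060125)])
[0.625  0.0896 0.2895] 108.4166760552433
```

```bash
python3 -c "
from h import *
plan((.6158,.1105,.2414),108.4,4,jaw=1)"
```

```text
len/row 13.308047215822551 deg/row -0.004169013810823685
jaw [1, 1, 1, 1] xyz [[12.0, 5.7, -0.5], [12.0, 5.7, -0.5], [12.0, 5.7, -0.5], [12.0, 5.7, -0.5]] twist [np.float64(0.0), np.float64(0.0), np.float64(0.0), np.float64(0.0)]
```

Request:
{"method": "jog_arm", "body": {
  "jaw": [1,1,1,1,1],
  "xyz": [
    [12,5.7,-0.5],
    [12,5.7,-0.5],
    [12,5.7,-0.5],
    [12,5.7,-0.5],
    [0,0,0]
  ],
  "twist": [0,0,0,0,0]
}}

```text
time: 14.62
tcp_pos: [0.616, 0.1093, 0.2417]
eef_rot: [2.979, 1.569, -2.985]
wrist_force: [-0.7, 0.4, -0.8]
finger_gap: 0.164
```

Run:
```python
from h import *
np.set_printoptions(precision=4,suppress=True)
s=state();print(s["time"],s["tcp_pos"],az(s),s["wrist_force"])
w=snapshot("wrist");a=snapshot("scene");b=snapshot("side")
cv2.imwrite("pics/w9.png",w);cv2.imwrite("pics/sc9.png",a);cv2.imwrite("pics/si9.png",b)
M=Rt(s);t=s["tcp_pos"]+M@np.array([.101,.0595,0]);print("tip",t)
sc=camera_model("scene");si=camera_model("side");ww=camera_model("wrist")
print([proj(c,t) for c in (sc,si,ww)], "fill", [proj(c,(.594,.178,.124)) for c in (sc,si,ww)])
cv2.imwrite("pics/g9.png",np.hstack([cv2.resize(x,(266,266),interpolation=cv2.INTER_CUBIC) for x in (a[190:256,390:456],b[225:291,185:251],w[50:160,215:325])]))
```

```text
14.625 [0.616  0.1093 0.2417] 108.29474899175362 [-0.6689  0.4204 -0.7961]
tip [0.5971 0.1658 0.1407]
[array([[422.1555, 222.6088]]), array([[218.6182, 264.7203]]), array([[272.4873, 128.496 ]])] fill [array([[426.2835, 227.2617]]), array([[216.3874, 276.7699]]), array([[273.8676, 108.5379]])]
```

View pics/g9.png

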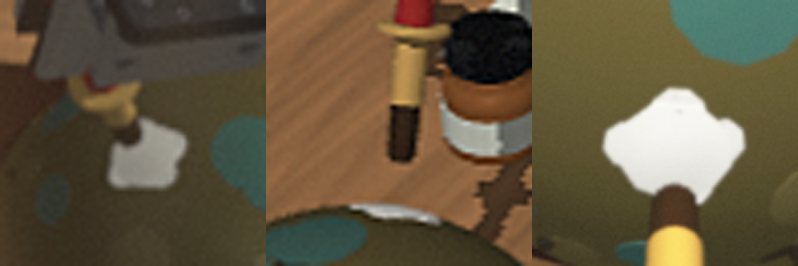

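Request:
{"method": "jog_arm", "body": {
  "jaw": [1,1,1,1,1],
  "xyz": [
    [5,4,0.4],
    [5,4,0.4],
    [4,3,0.3],
    [2.5,2,0.3],
    [0,0,0]
  ],
  "twist": [0,0,0,0,0]
}}

```text
time: 15.4
tcp_pos: [0.614, 0.122, 0.2264]
eef_rot: [-2.89, 1.57, -2.571]
wrist_force: [-0.0, -1.2, 0.0]
finger_gap: 0.167
```

```bash
cat > look.py <<'E'
from h import *
import sys
np.set_printoptions(precision=4,suppress=True)
s=state();print(s["time"],s["tcp_pos"],az(s),s["wrist_force"],s["finger_gap"])
w=snapshot("wrist");s2=state();a=snapshot("scene");s3=state();b=snapshot("side");s4=state()
print([q["wrist_force"] for q in (s2,s3,s4)])
print([q["tcp_pos"] for q in (s2,s3,s4)])
cv2.imwrite(sys.argv[1],np.hstack([cv2.resize(x,(266,266),interpolation=cv2.INTER_CUBIC) for x in (a[190:256,390:456],b[240:306,185:251],w[50:160,215:325])]))
E
python3 look.py pics/g10.png
```

```text
15.4 [0.614  0.122  0.2264] 108.29504791986245 [-0.0338 -1.1631  0.0163] 0.1673303155121537
[array([-1.5378, -0.1775, -0.6758]), array([-0.3716, -0.5981,  0.3864]), array([ 0.1059, -0.8224, -0.9735])]
[array([0.614 , 0.122 , 0.2266]), array([0.6141, 0.122 , 0.2267]), array([0.6142, 0.1219, 0.2267])]
```

View pics/g10.png

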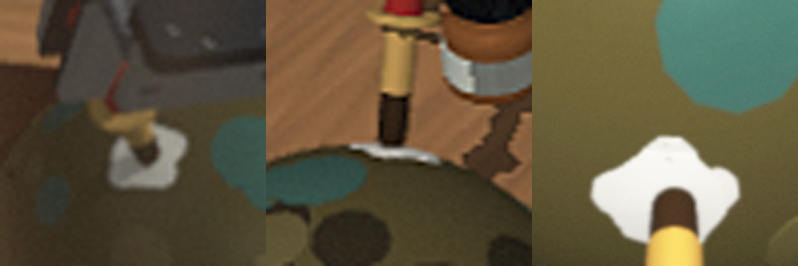

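Request:
{"method": "jog_arm", "body": {
  "jaw": [1,1,1,1,1],
  "xyz": [
    [2,1.4,0],
    [2,1.4,0],
    [0.6,0.4,0],
    [0,0,0],
    [0,0,0]
  ],
  "twist": [0,0,0,0,0]
}}

```text
time: 16.18
tcp_pos: [0.6132, 0.1249, 0.2221]
eef_rot: [-0.681, 1.571, -0.362]
wrist_force: [0.2, -0.8, 0.7]
finger_gap: 0.161
```

```bash
python3 look.py pics/g11.png
```

```text
16.175 [0.6132 0.1249 0.2221] 108.27691172578747 [ 0.2333 -0.7624  0.6615] 0.16127217875078728
[array([ 1.0965, -1.6543,  0.0609]), array([ 0.59  , -1.2125,  0.177 ]), array([ 0.301 , -1.7662,  1.9489])]
[array([0.6132, 0.125 , 0.2221]), array([0.6132, 0.125 , 0.2221]), array([0.6132, 0.1249, 0.2221])]
```

View pics/g11.png

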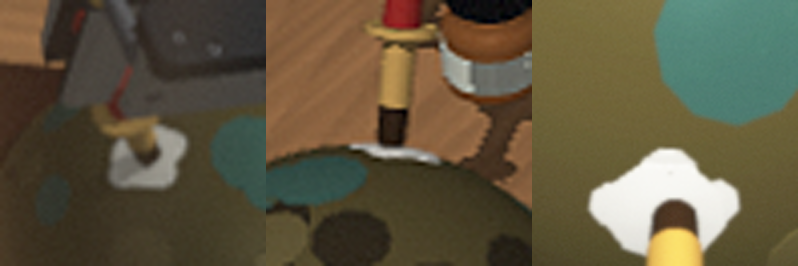

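Request:
{"method": "jog_arm", "body": {
  "jaw": [1,1,1,1,1],
  "xyz": [
    [-7,-4.8,0],
    [-9,-6.2,0],
    [0,0,0],
    [0,0,0],
    [0,0,0]
  ],
  "twist": [0,0,0,0,0]
}}

```text
time: 16.95
tcp_pos: [0.6163, 0.1146, 0.2377]
eef_rot: [2.8, 1.57, 3.119]
wrist_force: [0.6, -0.1, -1.0]
finger_gap: 0.166
```

```bash
python3 look.py pics/g12.png
```

```text
16.95 [0.6163 0.1146 0.2377] 108.27994568703333 [ 0.5984 -0.0989 -1.0388] 0.16649414007315447
[array([ 0.4472,  0.2575, -0.2488]), array([ 0.2959, -0.1139, -0.0813]), array([ 0.3031,  0.0222, -0.1244])]
[array([0.6163, 0.1147, 0.2377]), array([0.6163, 0.1147, 0.2377]), array([0.6164, 0.1146, 0.2378])]
```

View pics/g12.png

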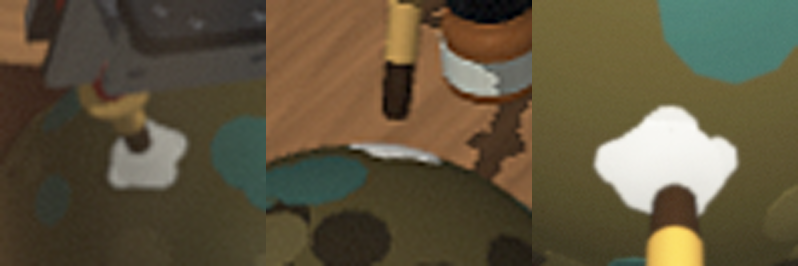

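Request:
{"method": "jog_arm", "body": {
  "jaw": [1,1,1,1,1],
  "xyz": [
    [7,4.8,-0.5],
    [5,3.4,-0.5],
    [2,1.4,0],
    [1.5,1,0],
    [0,0,0]
  ],
  "twist": [0,0,0,0,0]
}}

```text
time: 17.73
tcp_pos: [0.6123, 0.1242, 0.2225]
eef_rot: [-1.736, 1.571, -1.417]
wrist_force: [-0.3, -0.2, 0.6]
finger_gap: 0.168
```

Request:
{"method": "jog_arm", "body": {
  "jaw": [1,1,1,1,1],
  "xyz": [
    [0,0,0],
    [0,0,0],
    [0,0,0],
    [0,0,0],
    [0,0,0]
  ],
  "twist": [0,0,0,0,0]
}}

```text
time: 18.35
tcp_pos: [0.6123, 0.1243, 0.2225]
eef_rot: [-0.797, 1.571, -0.478]
wrist_force: [-0.5, -1.0, 1.1]
finger_gap: 0.161
```

```bash
python3 look.py pics/g13.png
```

```text
18.35 [0.6123 0.1243 0.2225] 108.27640744643739 [-0.4832 -1.0487  1.1401] 0.16094247956898763
[array([-0.448 , -1.8615,  1.7337]), array([ 0.5452, -1.9473,  0.4159]), array([ 0.4928, -2.2811,  0.1965])]
[array([0.6123, 0.1243, 0.2225]), array([0.6123, 0.1243, 0.2225]), array([0.6123, 0.1243, 0.2225])]
```

View pics/g13.png

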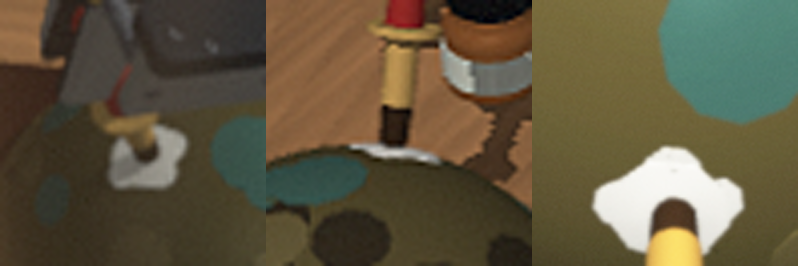

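Request:
{"method": "jog_arm", "body": {
  "jaw": [1,1,1,1,1],
  "xyz": [
    [-7,-4.8,0],
    [-9,-6.2,0],
    [-25,-10,0],
    [-35,0,0],
    [-30,0,0]
  ],
  "twist": [0,0,0,0,0]
}}

```text
time: 19.12
tcp_pos: [0.6191, 0.104, 0.3304]
eef_rot: [0.149, 1.57, 0.467]
wrist_force: [-0.6, 0.2, -0.7]
finger_gap: 0.167
```

```bash
python3 -c "
from h import *
s=state();print(s['tcp_pos'],s['time'])
plan((.639,-.3155,.29),82,10,jaw=1)"
```

```text
[0.61906201 0.10398474 0.33043115] 19.125
len/row 42.190005033790435 deg/row -2.6253905467726155
jaw [1, 1, 1, 1, 1] xyz [[4.0, -40.5, -11.2], [4.0, -40.9, -9.4], [4.0, -41.3, -7.5], [4.0, -41.6, -5.6], [4.0, -41.8, -3.7]] twist [np.float64(0.046), np.float64(0.046), np.float64(0.046), np.float64(0.046), np.float64(0.046)]
jaw [1, 1, 1, 1, 1] xyz [[4.0, -42.0, -1.8], [4.0, -42.0, 0.2], [4.0, -41.9, 2.1], [4.0, -41.8, 4.0], [4.0, -41.6, 5.9]] twist [np.float64(0.046), np.float64(0.046), np.float64(0.046), np.float64(0.046), np.float64(0.046)]
```

Request:
{"method": "jog_arm", "body": {
  "jaw": [1,1,1,1,1],
  "xyz": [
    [4,-40.5,-11.2],
    [4,-41,-9.4],
    [4,-41.3,-7.5],
    [4,-41.6,-5.6],
    [4,-41.8,-3.7]
  ],
  "twist": [0.046,0.046,0.046,0.046,0.046]
}}

```text
time: 19.75
tcp_pos: [0.6289, -0.107, 0.3091]
eef_rot: [0.171, 1.57, 0.258]
wrist_force: [0.1, -0.1, -0.9]
finger_gap: 0.166
```

Request:
{"method": "jog_arm", "body": {
  "jaw": [1,1,1,1,1],
  "xyz": [
    [4,-42,-1.8],
    [4,-42,0],
    [4,-42,2],
    [4,-41.8,4],
    [4,-41.6,6]
  ],
  "twist": [0.046,0.046,0.046,0.046,0.046]
}}

```text
time: 20.38
tcp_pos: [0.6383, -0.317, 0.2891]
eef_rot: [0.235, 1.57, 0.092]
wrist_force: [1.3, -0.2, -0.3]
finger_gap: 0.165
```

```bash
cat > look2.py <<'E'
from h import *
import sys
np.set_printoptions(precision=4,suppress=True)
s=state();print(s["time"],s["tcp_pos"],az(s),s["wrist_force"],s["finger_gap"])
w=snapshot("wrist");a=snapshot("scene");b=snapshot("side")
cv2.imwrite(sys.argv[1],np.hstack([cv2.resize(x,(266,266),interpolation=cv2.INTER_CUBIC) for x in (a[170:280,140:250],b[90:200,250:360],w[60:230,190:360])]))
E
python3 look2.py pics/g14.png
python3 -c "
from h import *
plan((.639,-.3155,.221),82,2,jaw=1)
plan((.6431,-.2867,.168),82,4,jaw=1,p0=(.639,-.3155,.221))"
```

```text
20.375 [ 0.6383 -0.317   0.2891] 81.81939784726967 [ 1.3291 -0.1997 -0.2881] 0.16454713662947038
len/row 33.69120005156179 deg/row 0.1163202301821542
jaw [1, 1] xyz [[33.7, 1.0, 0.4], [33.7, 1.0, 0.4]] twist [np.float64(-0.002), np.float64(-0.002)]
len/row 15.114665891113832 deg/row 0.0581601150910771
jaw [1, 1, 1, 1] xyz [[13.2, 7.3, -0.0], [13.2, 7.3, -0.0], [13.2, 7.3, -0.0], [13.2, 7.3, 0.0]] twist [np.float64(-0.001), np.float64(-0.001), np.float64(-0.001), np.float64(-0.001)]
```

View pics/g14.png

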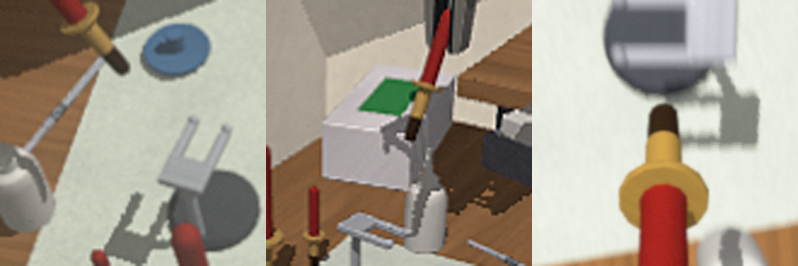

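Request:
{"method": "jog_arm", "body": {
  "jaw": [1,1,1,1,1],
  "xyz": [
    [34,1,0.4],
    [34,1,0.4],
    [13,7,0],
    [13,7,0],
    [13,7,0]
  ],
  "twist": [-0.002,0,0,0,0]
}}

```text
time: 21.15
tcp_pos: [0.6432, -0.2919, 0.182]
eef_rot: [-0.187, 1.569, -0.325]
wrist_force: [0.4, 0.3, -0.3]
finger_gap: 0.166
```

Request:
{"method": "jog_arm", "body": {
  "jaw": [1,1,1,1,1],
  "xyz": [
    [13,7,0],
    [0,0,0],
    [0,0,0],
    [0,0,0],
    [0,0,0]
  ],
  "twist": [0,0,0,0,0]
}}

```text
time: 21.78
tcp_pos: [0.6436, -0.286, 0.169]
eef_rot: [-0.265, 1.57, -0.404]
wrist_force: [0.0, 0.0, -0.2]
finger_gap: 0.165
```

```bash
python3 look2.py pics/g15.png
```

```text
21.775 [ 0.6436 -0.286   0.169 ] 82.0198680258861 [ 0.0175  0.0211 -0.2373] 0.16524555866841192
```

View pics/g15.png

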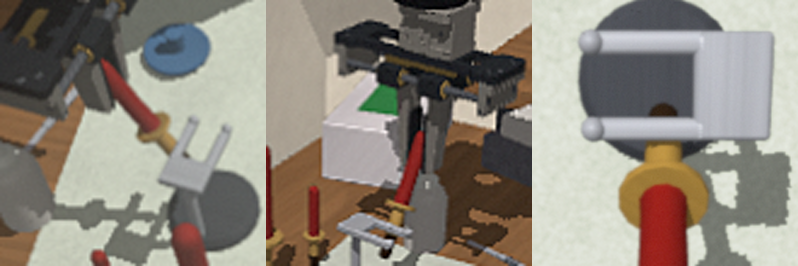

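Request:
{"method": "jog_arm", "body": {
  "jaw": [1,1,1,1,1],
  "xyz": [
    [0,9,0],
    [-1,9,0],
    [-2,9,0],
    [-2,9,0],
    [-2,8,0]
  ],
  "twist": [0,0,0,0,0]
}}

```text
time: 22.55
tcp_pos: [0.6495, -0.2427, 0.1755]
eef_rot: [-1.384, 1.569, -1.523]
wrist_force: [0.2, -6.2, -4.8]
finger_gap: 0.166
```

```bash
python3 look2.py pics/g16.png
```

```text
22.55 [ 0.6495 -0.2427  0.1755] 82.06042080743902 [ 0.2428 -6.2291 -4.7785] 0.1660984427426177
```

View pics/g16.png

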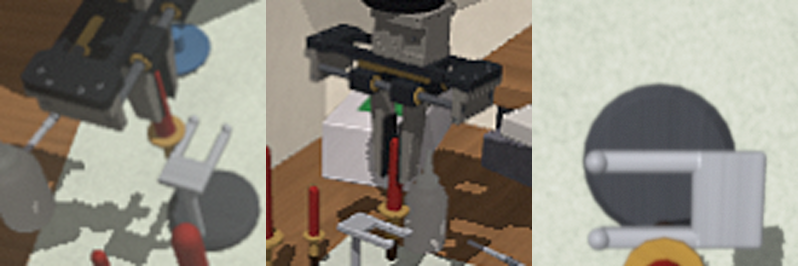

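Request:
{"method": "jog_arm", "body": {
  "jaw": [1,1,1,1,1],
  "xyz": [
    [0,-4,0],
    [-5,-8,0],
    [-25,-4,0],
    [-30,0,0],
    [-10,0,0]
  ],
  "twist": [0,0,0,0,0]
}}

```text
time: 23.32
tcp_pos: [0.6481, -0.2586, 0.2478]
eef_rot: [-0.108, 1.568, -0.248]
wrist_force: [0.6, -0.5, -0.4]
finger_gap: 0.164
```

```bash
cat > look3.py <<'E'
from fit import *
import sys
s=state();print(s["time"],s["tcp_pos"],az(s),s["wrist_force"],s["finger_gap"])
w=snapshot("wrist");a=snapshot("scene");b=snapshot("side")
sc=camera_model("scene");si=camera_model("side");ww=camera_model("wrist")
out=[]
c=s["tcp_pos"]+np.array([0,0,-.06])
for im,cm,h in ((a,sc,35),(b,si,35),(w,ww,0)):
    if h: q=proj(cm,c)[0];ox,oy,n=int(q[0])-h,int(q[1])-h,2*h
    else: ox,oy,n=190,150,170
    print("origin",ox,oy,"scale",400/n); 
    x=cv2.resize(im[oy:oy+n,ox:ox+n],(400,400),interpolation=cv2.INTER_CUBIC); out.append(x)
cv2.imwrite(sys.argv[1],np.hstack(out[:2]));cv2.imwrite(sys.argv[1].replace(".png","w.png"),out[2])
for th in (0,3,6):
    X,_,_=model([np.radians(th),0,.1145,0],s); print(th,[np.round(proj(k,X),1).tolist() for k in (sc,si,ww)])
E
python3 look3.py pics/g17.png
```

```text
23.325 [ 0.6481 -0.2586  0.2478] 82.01049236496304 [ 0.6041 -0.5405 -0.3838] 0.1637276127907984
origin 158 163 scale 5.714285714285714
origin 272 112 scale 5.714285714285714
origin 190 150 scale 2.3529411764705883
0 [[[199.0, 217.2], [193.5, 198.7], [185.3, 170.6]], [[306.4, 168.7], [307.4, 147.6], [308.9, 118.0]], [[275.2, 211.9], [275.1, 238.9], [274.9, 304.7]]]
3 [[[201.7, 217.9], [195.0, 199.0], [184.8, 170.5]], [[305.0, 169.5], [306.7, 147.9], [309.1, 117.9]], [[275.2, 204.0], [275.1, 234.0], [274.9, 306.7]]]
6 [[[204.5, 218.6], [196.4, 199.3], [184.4, 170.4]], [[303.5, 170.2], [306.0, 148.2], [309.3, 117.8]], [[275.3, 196.2], [275.1, 229.3], [274.9, 308.7]]]
```

View pics/g17.png

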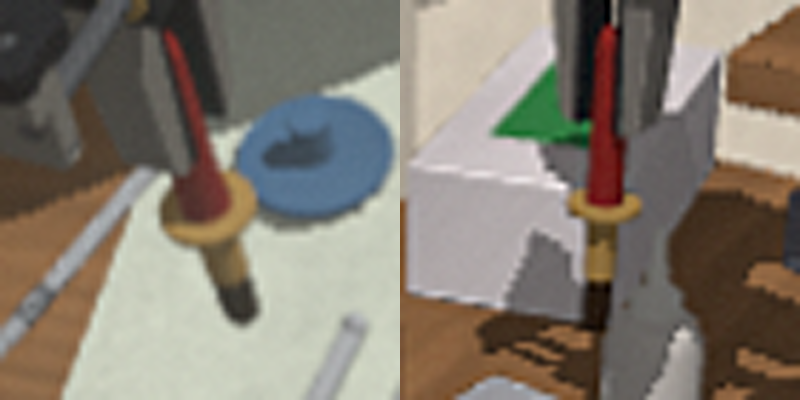

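View pics/g17w.png

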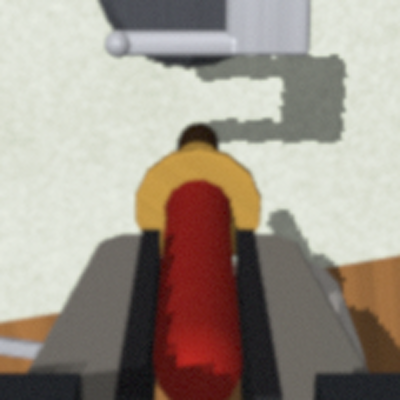

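Run:
```python
from fit import *
s=state();w=camera_model("wrist");sc=camera_model("scene");si=camera_model("side")
obs=[[(200,218.2),(194.4,198.7),(188.1,168.6)],[(306.3,168.9),(307.9,147.3),(308.4,117.3)],[(274,209),(274.1,237.5),(274,309)]]
o=fit(obs,[sc,si,w],s);print(np.degrees(o.x[0]),o.x,o.cost);X,ax,tt=model(o.x,s);print("ax",ax,"tip",X[0],"tip in tool",tt)
for c,q in zip((sc,si,w),obs): print(np.round(proj(c,X)-np.array(q),1).tolist())
plan((.6532,-.2144,.2478),82,3,jaw=1)
```

```text
1.6338101931707063 [ 0.0285 -0.001   0.111  -0.0397] 6.573055943674131
ax [-0.0052 -0.0282  0.9996] tip [ 0.6476 -0.2559  0.1313] tip in tool [0.114  0.0022 0.0001]
[[0.4, -1.4], [-0.2, -0.7], [-3.3, 1.0]]
[[-0.1, -0.0], [-0.3, 0.1], [1.1, 0.3]]
[[-0.5, -0.2], [-0.9, 0.3], [-1.7, -0.4]]
len/row 14.698947682764233 deg/row -0.00907902130629168
jaw [1, 1, 1] xyz [[-0.8, 14.7, -0.0], [-0.8, 14.7, -0.0], [-0.8, 14.7, -0.0]] twist [np.float64(0.0), np.float64(0.0), np.float64(0.0)]
```

Request:
{"method": "jog_arm", "body": {
  "jaw": [1,1,1,1,1],
  "xyz": [
    [0,14.5,0],
    [0,14.5,0],
    [0,14.5,0],
    [10,0,0],
    [8,0,0]
  ],
  "twist": [0,0,0,0,0]
}}

```text
time: 24.1
tcp_pos: [0.6531, -0.2146, 0.2264]
eef_rot: [-3.035, 1.57, 3.11]
wrist_force: [0.0, -1.0, -1.3]
finger_gap: 0.167
```

```bash
python3 look3.py pics/g18.png
```

```text
24.1 [ 0.6531 -0.2146  0.2264] 82.07060659159102 [ 0.0385 -1.0047 -1.2649] 0.1674946513317254
origin 182 175 scale 5.714285714285714
origin 261 126 scale 5.714285714285714
origin 190 150 scale 2.3529411764705883
0 [[[221.6, 228.6], [217.5, 211.0], [211.3, 184.3]], [[296.0, 183.0], [296.7, 161.8], [297.7, 132.1]], [[273.9, 209.7], [273.6, 235.8], [273.0, 299.3]]]
3 [[[224.4, 229.3], [219.0, 211.3], [210.8, 184.2]], [[294.5, 183.9], [295.9, 162.2], [297.9, 132.0]], [[273.8, 201.8], [273.6, 231.0], [273.0, 301.3]]]
6 [[[227.2, 229.9], [220.4, 211.6], [210.3, 184.1]], [[293.0, 184.6], [295.2, 162.6], [298.2, 131.9]], [[273.8, 194.0], [273.6, 226.3], [273.0, 303.3]]]
```

View pics/g18.png

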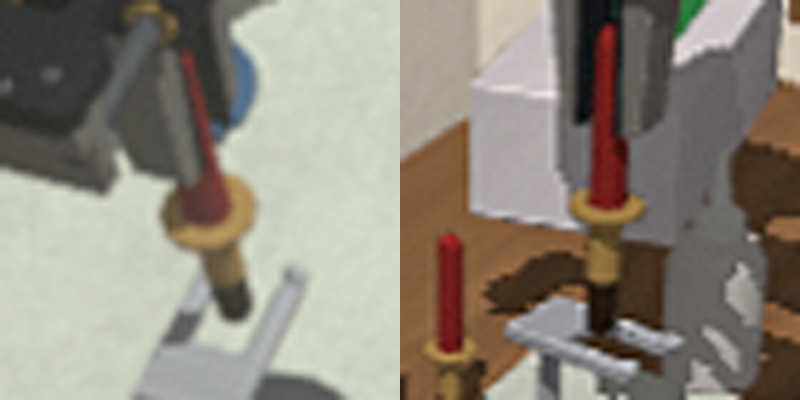

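View pics/g18w.png

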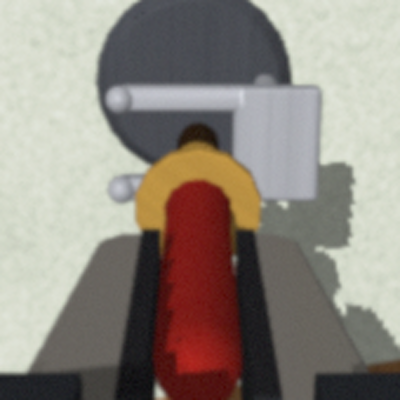

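Request:
{"method": "jog_arm", "body": {
  "jaw": [1,1,1,1,1],
  "xyz": [
    [14,0,0],
    [14,0,0],
    [14,0,0],
    [11,0,0],
    [0,0,0]
  ],
  "twist": [0,0,0,0,0]
}}

```text
time: 24.88
tcp_pos: [0.6526, -0.2147, 0.1731]
eef_rot: [2.982, 1.569, 2.843]
wrist_force: [-0.2, -0.1, -0.0]
finger_gap: 0.163
```

```bash
python3 look3.py pics/g19.png|head -1
```

```text
24.875 [ 0.6526 -0.2147  0.1731] 82.03699180051979 [-0.2249 -0.0555 -0.0174] 0.16285818508391667
```

View pics/g19.png

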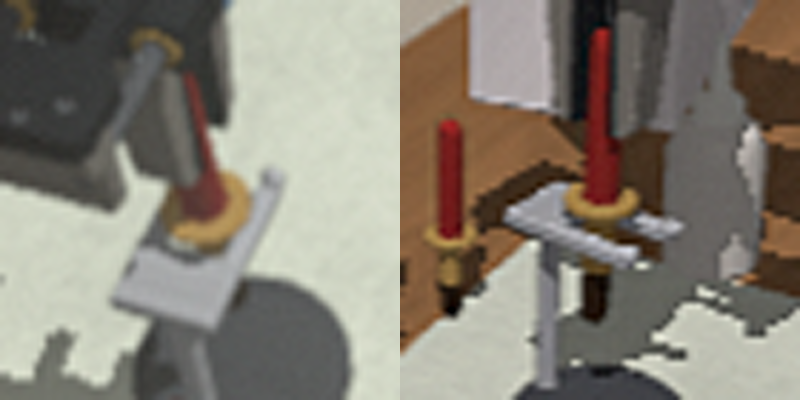

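Request:
{"method": "jog_arm", "body": {
  "jaw": [1,1,1,1,1],
  "xyz": [
    [2,0,0],
    [2,0,0],
    [1.5,0,0],
    [0,0,0],
    [0,0,0]
  ],
  "twist": [0,0,0,0,0]
}}

```text
time: 25.65
tcp_pos: [0.6533, -0.2149, 0.169]
eef_rot: [0.85, 1.571, 0.711]
wrist_force: [0.7, 0.2, -0.1]
finger_gap: 0.17
```

```bash
python3 look3.py pics/g20.png|head -1; python3 -c "
from h import *
print(state()['wrist_force'],state()['tcp_pos'])"
```

```text
25.65 [ 0.6533 -0.2149  0.169 ] 82.03524058779513 [ 0.6773  0.1921 -0.0858] 0.16983670753714383
[ 0.18068216  0.41820599 -0.399706  ] [ 0.65334304 -0.2148873   0.16907137]
```

View pics/g20.png

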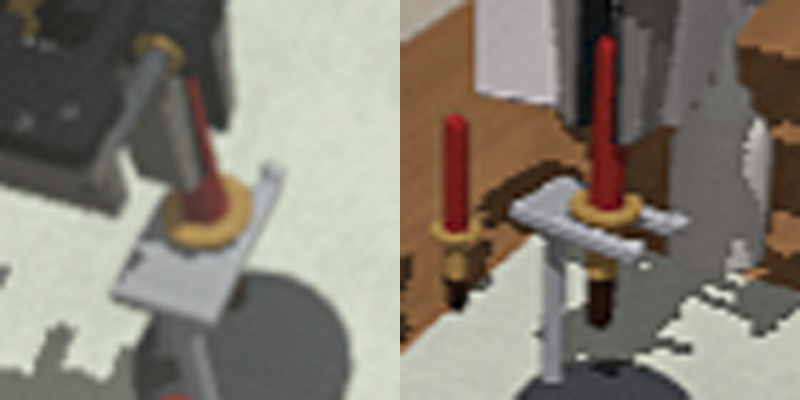

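Request:
{"method": "jog_arm", "body": {
  "jaw": [1,1,1,1,1],
  "xyz": [
    [1.5,0,0],
    [1.5,0,0],
    [1,0,0],
    [0,0,0],
    [0,0,0]
  ],
  "twist": [0,0,0,0,0]
}}

```text
time: 26.42
tcp_pos: [0.6536, -0.2149, 0.1665]
eef_rot: [-0.072, 1.57, -0.211]
wrist_force: [-3.5, 1.5, 9.7]
finger_gap: 0.166
```

```bash
python3 look3.py pics/g21.png|head -1; python3 -c "
from h import *
print(state()['wrist_force'],state()['tcp_pos'])"
```

```text
26.425 [ 0.6536 -0.2149  0.1665] 82.03481917466142 [-3.4626  1.5091  9.6682] 0.16571930566000795
[-2.69364869  2.70462457  9.79123964] [ 0.65359743 -0.21484748  0.1664919 ]
```

Request:
{"method": "jog_arm", "body": {
  "jaw": [0.5,0.5,0.2,0,0],
  "xyz": [
    [-0.5,0,0],
    [0,0,0],
    [0,0,0],
    [0,0,0],
    [0,0,0]
  ],
  "twist": [0,0,0,0,0]
}}

```text
time: 27.2
tcp_pos: [0.6532, -0.2149, 0.1653]
eef_rot: [2.863, 1.571, 2.724]
wrist_force: [0.5, -0.2, -0.6]
finger_gap: 0.498
```

```bash
python3 look3.py pics/g22.png|head -1
```

```text
27.2 [ 0.6532 -0.2149  0.1653] 82.03456263400409 [ 0.5493 -0.1578 -0.5734] 0.49760790864727317
```

View pics/g22.png

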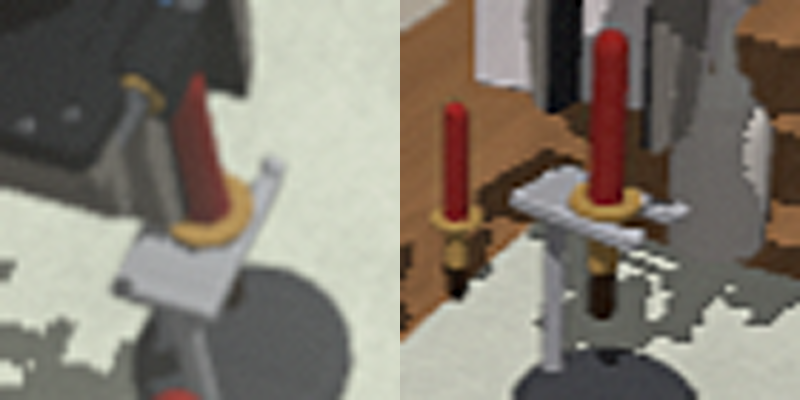

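View pics/g22w.png

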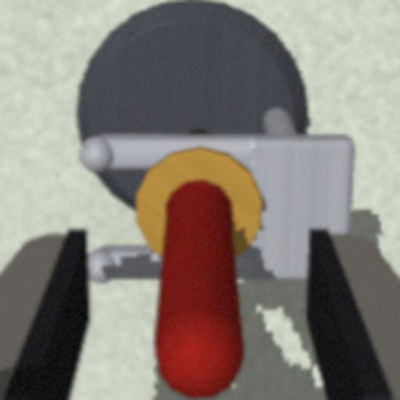

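Request:
{"method": "jog_arm", "body": {
  "jaw": [0,0,0,0,-0.5],
  "xyz": [
    [-15,0,0],
    [-30,0,0],
    [-30,0,0],
    [-20,0,0],
    [0,0,0]
  ],
  "twist": [0,0,0,0,0]
}}

```text
time: 27.98
tcp_pos: [0.6541, -0.2152, 0.2626]
eef_rot: [-0.172, 1.567, -0.311]
wrist_force: [0.6, -0.5, -0.9]
finger_gap: 0.581
```

```bash
python3 look3.py pics/g23.png|head -1; python3 -c "
from h import *
plan((.478,-.297,.19),82,5,jaw=-.5)"
```

```text
27.975 [ 0.6541 -0.2152  0.2626] 82.03273505915968 [ 0.5586 -0.4838 -0.8632] 0.5812903501278043
len/row 41.028219109338394 deg/row -0.0065199982216427085
jaw [-0.5, -0.5, -0.5, -0.5, -0.5] xyz [[13.9, -21.1, -32.3], [13.9, -21.1, -32.3], [13.9, -21.1, -32.3], [13.9, -21.2, -32.3], [13.9, -21.2, -32.3]] twist [np.float64(0.0), np.float64(0.0), np.float64(0.0), np.float64(0.0), np.float64(0.0)]
```

View pics/g23.png

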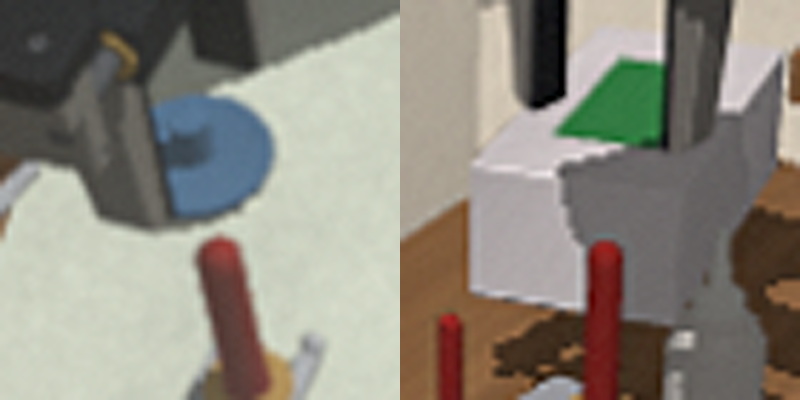

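Request:
{"method": "jog_arm", "body": {
  "jaw": [-0.5,-0.5,-0.5,-0.5,-0.5],
  "xyz": [
    [5,-21,-32],
    [10,-21,-32],
    [15,-21,-32],
    [20,-21,-32.5],
    [20,-21.5,-33]
  ],
  "twist": [0,0,0,0,0]
}}

```text
time: 28.75
tcp_pos: [0.4769, -0.2969, 0.1887]
eef_rot: [2.76, 1.569, 2.622]
wrist_force: [0.1, -0.6, 0.0]
finger_gap: 0.751
```

Run:
```python
from h import *
np.set_printoptions(precision=4,suppress=True)
s=state();print(s["time"],s["tcp_pos"],az(s),s["finger_gap"])
w=snapshot("wrist");cv2.imwrite("pics/w24.png",w);print(landmark_of("lid","wrist")[:1],spot_in("lid","wrist")[:1])
ww=camera_model("wrist");print(proj(ww,[(.478,-.297,.011),(.478,-.297,.033)]))
```

```text
28.75 [ 0.4769 -0.2969  0.1887] 82.04985521188357 0.7507672467346737
[{'point': [0.4923, 0.4662], 'p': 0.67}] [{'extent': [0.4243, 0.3798, 0.5561, 0.5571], 'p': 0.93}]
[[276.2444 192.2687]
 [276.2606 198.1863]]
```

View pics/w24.png

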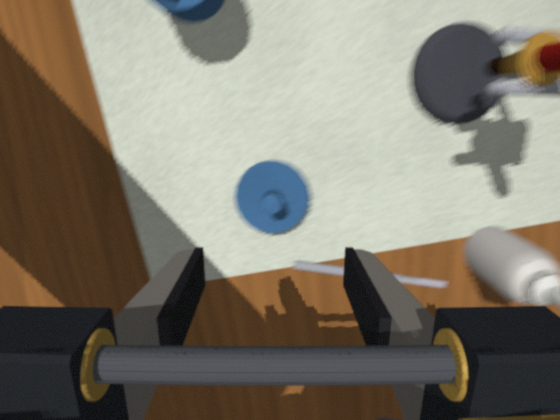

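Request:
{"method": "jog_arm", "body": {
  "jaw": [-0.5,-0.5,-0.5,-0.5,-0.5],
  "xyz": [
    [40,-1.5,-1],
    [40,-1.5,-0.5],
    [30,0,0],
    [17,0,0],
    [0,0,0]
  ],
  "twist": [0,0,0,0,0]
}}

```text
time: 29.52
tcp_pos: [0.477, -0.2992, 0.0627]
eef_rot: [2.668, 1.569, 2.53]
wrist_force: [0.2, 0.5, 0.0]
finger_gap: 0.751
```

Run:
```python
from h import *
np.set_printoptions(precision=4,suppress=True)
s=state();print(s["time"],s["tcp_pos"],az(s),s["finger_gap"])
w=snapshot("wrist");a=snapshot("scene");b=snapshot("side")
cv2.imwrite("pics/g25.png",np.hstack([cv2.resize(x,(266,266),interpolation=cv2.INTER_CUBIC) for x in (a[150:250,160:260],b[150:250,320:420],w[150:300,200:350])]))
```

```text
29.525 [ 0.477  -0.2992  0.0627] 82.06177283573399 0.7513379959339322
```

View pics/g25.png

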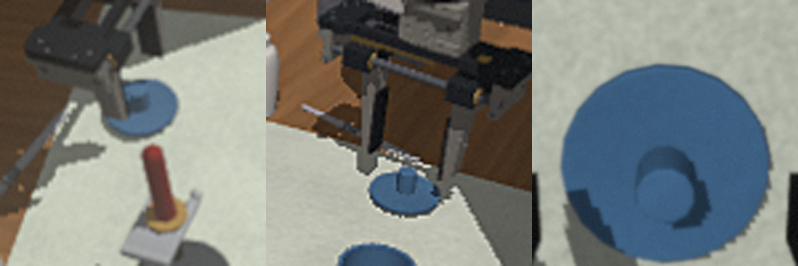

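Run:
```python
from h import *
np.set_printoptions(precision=4,suppress=True)
s=state();w=camera_model("wrist");print(proj(w,[s["tcp_pos"]*[1,1,0]+[0,0,.033],s["tcp_pos"]*[1,1,0]+[0,0,.011]]))
k=onz(w,(275,258.8),.033);d=onz(w,(200+(667-532)*.564,150+163*.564),.011);print(k,d,Rt(s).T@(k-s["tcp_pos"]),Rt(s).T@(d-s["tcp_pos"]))
```

```text
[[272.8757 255.6801]
 [272.9724 240.7236]]
[ 0.4787 -0.302   0.033 ] [ 0.4795 -0.3011  0.011 ] [ 0.0316 -0.0017  0.001 ] [ 0.0536 -0.0007  0.0017]
```

Request:
{"method": "jog_arm", "body": {
  "jaw": [-0.5,-0.5,0.3,1,1],
  "xyz": [
    [14,-1,1],
    [12,0,0],
    [0,0,0],
    [0,0,0],
    [0,0,0]
  ],
  "twist": [0,0,0,0,0]
}}

```text
time: 30.3
tcp_pos: [0.4779, -0.301, 0.0377]
eef_rot: [-0.459, 1.57, -0.598]
wrist_force: [0.5, 0.1, -0.7]
finger_gap: 0.447
```

Request:
{"method": "jog_arm", "body": {
  "jaw": [1,1,1,1,1],
  "xyz": [
    [0,0,0],
    [0,0,0],
    [0,0,0],
    [0,0,0],
    [0,0,0]
  ],
  "twist": [0,0,0,0,0]
}}

```text
time: 30.92
tcp_pos: [0.4777, -0.3009, 0.0376]
eef_rot: [-0.52, 1.571, -0.659]
wrist_force: [-0.2, 1.0, 2.5]
finger_gap: 0.185
```

Run:
```python
from h import *
np.set_printoptions(precision=4,suppress=True)
s=state();print(s["time"],s["tcp_pos"],az(s),s["finger_gap"],s["wrist_force"])
```

```text
30.925 [ 0.4777 -0.3009  0.0376] 82.03842099687394 0.18528595984494334 [-0.1916  0.9978  2.5086]
```

Request:
{"method": "jog_arm", "body": {
  "jaw": [1,1,1,1,1],
  "xyz": [
    [-10,0,0],
    [-30,0,0],
    [-40,0,0],
    [-20,26,-9],
    [0,31,-11]
  ],
  "twist": [0,0,0,0,0]
}}

```text
time: 31.55
tcp_pos: [0.4668, -0.2419, 0.1398]
eef_rot: [-0.341, 1.567, -0.481]
wrist_force: [-0.3, 1.7, -0.2]
finger_gap: 0.184
```

Request:
{"method": "jog_arm", "body": {
  "jaw": [1,1,1,1,1],
  "xyz": [
    [0,31,-11],
    [0,31,-11],
    [0,31,-11],
    [0,31,-10.5],
    [0,0,0]
  ],
  "twist": [0,0,0,0,0]
}}

```text
time: 32.17
tcp_pos: [0.4393, -0.1114, 0.1379]
eef_rot: [2.556, 1.57, 2.419]
wrist_force: [0.5, -1.5, -0.3]
finger_gap: 0.186
```

Run:
```python
from h import *
np.set_printoptions(precision=4,suppress=True)
s=state();print(s["time"],s["tcp_pos"],az(s),s["finger_gap"],s["wrist_force"])
w=snapshot("wrist");a=snapshot("scene");b=snapshot("side")
cv2.imwrite("pics/sc26.png",a);cv2.imwrite("pics/si26.png",b);cv2.imwrite("pics/w26.png",w)
cv2.imwrite("pics/g26.png",np.hstack([cv2.resize(x,(400,400),interpolation=cv2.INTER_CUBIC) for x in (a[110:230,230:350],b[180:300,300:420])]))
t=s["tcp_pos"]; X=[t+[0,0,-.0376+.005]]
print("lid disc bottom",[proj(camera_model(c),X) for c in ("scene","side","wrist")]);print("rim",[proj(camera_model(c),(.44,-.113,.055)) for c in ("scene","side","wrist")])
```

```text
32.175 [ 0.4393 -0.1114  0.1379] 82.16714410175527 0.18590453691448322 [ 0.5053 -1.53   -0.2908]
lid disc bottom [array([[291.3409, 159.2328]]), array([[362.5893, 230.821 ]]), array([[270.2081, 251.6697]])]
rim [array([[290.5622, 174.4915]]), array([[359.8704, 249.779 ]]), array([[272.4716, 224.4179]])]
```

View pics/g26.png

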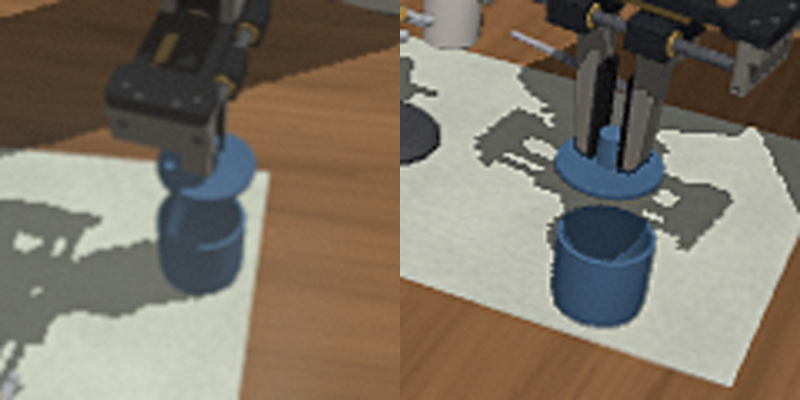

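View pics/w26.png

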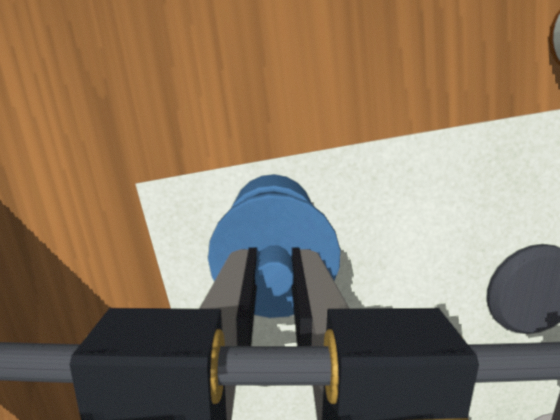

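Run:
```python
from h import *
np.set_printoptions(precision=4,suppress=True)
s=state();w=camera_model("wrist");M=Rt(s);t=s["tcp_pos"]
im=cv2.imread("pics/w26.png")
# tool-frame: apex of rim
k=onz(w,(271.5,176),.055);print("rim apex tool",M.T@(k-t)*1000,"-> centre y",(M.T@(k-t))[1]*1000-32)
k2=onz(w,(272,206),.055)
zt=t[2]-.0376+.011
a=onz(w,(273,193.5),zt);b=onz(w,(274,316),zt);l=onz(w,(209,250),zt);r=onz(w,(340,250),zt)
for q in (a,b,l,r): print(M.T@(q-t)*1000)
cv2.imwrite("pics/c26.png",cv2.resize(im[160:330,190:360],(600,600),interpolation=cv2.INTER_CUBIC))
```

```text
rim apex tool [82.8941 32.0911 -1.1004] -> centre y 0.09109549733316413
[26.5893 34.1221  0.0556]
[ 26.6107 -32.2969   0.5734]
[ 26.5671   5.1087 -31.9676]
[26.6313  5.1598 33.5603]
```

View pics/c26.png

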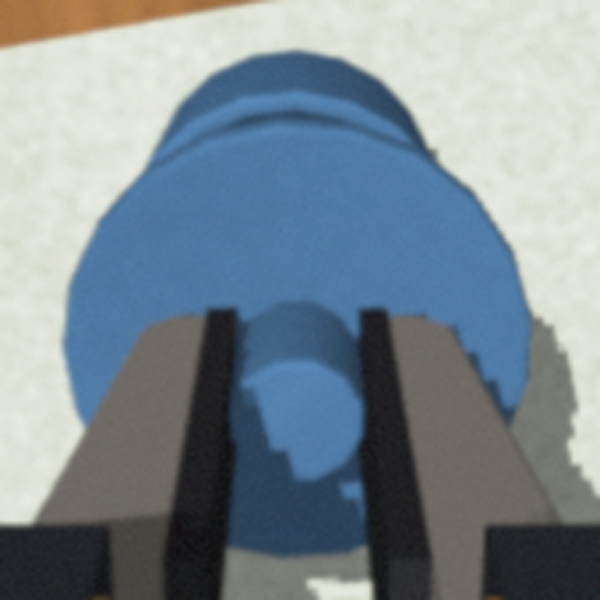

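Run:
```python
from h import *
s=state();w=camera_model("wrist");M=Rt(s);t=s["tcp_pos"]
for uv,z,r in (((273,186.2),.055,32),((273,193.5),.055,28),((273,174.8),0.0,31)):
    q=M.T@(onz(w,uv,z)-t)*1000; print(uv,q,q[1]-r)
```

```text
(273, 186.2) [82.89706326 25.58797459 -0.16471938] -6.412025406648816
(273, 193.5) [82.89854334 20.87477977 -0.16531604] -7.12522023152675
(273, 174.8) [137.89776929  22.76355392  -0.37925544] -8.236446081855373
```

Request:
{"method": "jog_arm", "body": {
  "jaw": [1,1,1,1,1],
  "xyz": [
    [6,-5,-1],
    [10,0,0],
    [10,0,0],
    [0,0,0],
    [0,0,0]
  ],
  "twist": [0,0,0,0,0]
}}

```text
time: 32.95
tcp_pos: [0.4382, -0.1176, 0.1113]
eef_rot: [3.003, 1.57, 2.864]
wrist_force: [-0.2, -0.2, -1.5]
finger_gap: 0.187
```

Run:
```python
from h import *
np.set_printoptions(precision=4,suppress=True)
s=state();print(s["time"],s["tcp_pos"],az(s),s["finger_gap"],s["wrist_force"])
w=snapshot("wrist");a=snapshot("scene");b=snapshot("side")
cv2.imwrite("pics/g27.png",np.hstack([cv2.resize(x,(266,266),interpolation=cv2.INTER_CUBIC) for x in (a[140:220,250:330],b[200:280,320:400],w[160:330,190:360])]))
```

```text
32.95 [ 0.4382 -0.1176  0.1113] 82.03664892333049 0.18671524030548092 [-0.208  -0.2396 -1.5189]
```

View pics/g27.png

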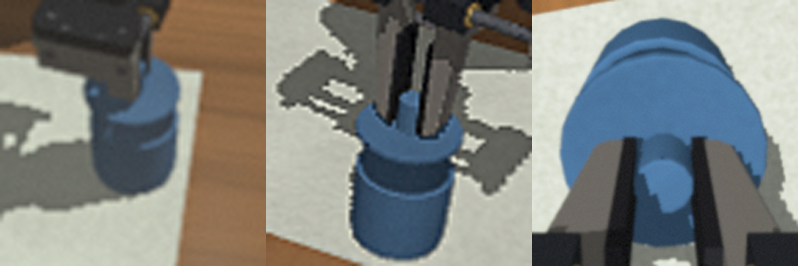

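Run:
```python
from h import *
s=state();w=camera_model("wrist");M=Rt(s);t=s["tcp_pos"]
zt=t[2]-.0376+.011
for uv,z,r in (((273,160+41*.639),.055,32),((273,160+20*.639),0.0,31),((273,160+55*.639),zt,34),((273,160+244*.639),zt,-34)):
    q=M.T@(onz(w,uv,z)-t)*1000; print(uv,q,q[1]-r)
```

```text
(273, 186.199) [ 5.67236306e+01  3.11991690e+01 -4.06810445e-02] -0.8008309695828899
(273, 172.78) [111.72361791  28.98463719  -0.25237601] -2.015362808446312
(273, 195.145) [26.59882834 33.29903794  0.07532671] -0.7009620606037998
(273, 315.916) [ 26.60120616 -32.25949132   0.06639302] 1.740508676000772
```

Request:
{"method": "jog_arm", "body": {
  "jaw": [1,1,1,1,1],
  "xyz": [
    [6,0,1],
    [6,0,0],
    [6,0,0],
    [3,0,0],
    [0,0,0]
  ],
  "twist": [0,0,0,0,0]
}}

```text
time: 33.72
tcp_pos: [0.439, -0.1177, 0.0902]
eef_rot: [3.014, 1.57, 2.875]
wrist_force: [-0.1, -0.1, -0.2]
finger_gap: 0.185
```

```bash
cat > look4.py <<'E'
from h import *
import sys
np.set_printoptions(precision=4,suppress=True)
s=state();print(s["time"],s["tcp_pos"],az(s),s["finger_gap"],s["wrist_force"])
w=snapshot("wrist");a=snapshot("scene");b=snapshot("side");print(state()["wrist_force"])
cv2.imwrite(sys.argv[1],np.hstack([cv2.resize(x,(266,266),interpolation=cv2.INTER_CUBIC) for x in (a[140:220,250:330],b[200:280,320:400],w[160:330,190:360])]))
E
python3 look4.py pics/g28.png
```

```text
33.725 [ 0.439  -0.1177  0.0902] 82.03510540369643 0.18543509003720837 [-0.0955 -0.0906 -0.213 ]
[ 0.261  -0.6106 -0.3573]
```

View pics/g28.png

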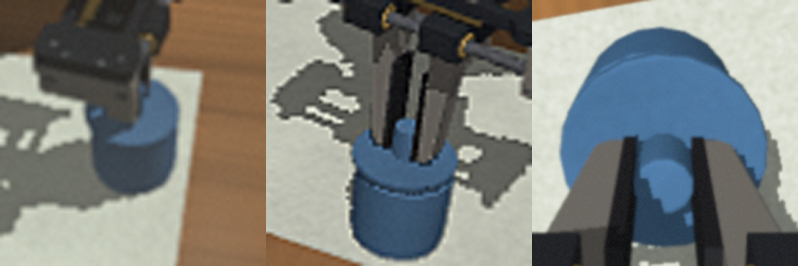

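Request:
{"method": "jog_arm", "body": {
  "jaw": [1,1,1,1,1],
  "xyz": [
    [0,0.7,1.5],
    [1,0,0],
    [1,0,0],
    [1,0,0],
    [0,0,0]
  ],
  "twist": [0,0,0,0,0]
}}

```text
time: 34.5
tcp_pos: [0.4408, -0.1173, 0.0877]
eef_rot: [3.104, 1.571, 2.965]
wrist_force: [-0.0, 0.4, 4.3]
finger_gap: 0.184
```

```bash
python3 look4.py pics/g29.png
```

```text
34.5 [ 0.4408 -0.1173  0.0877] 82.03505347317088 0.1844366921391287 [-0.0226  0.3585  4.3311]
[-0.7504  0.1162  6.1398]
```

View pics/g29.png

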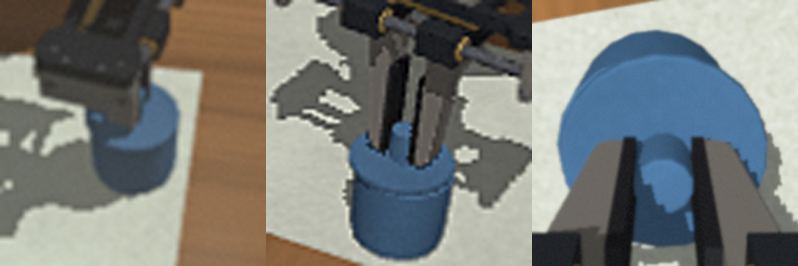

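Seated at z = 0.0877 as expected (0.0876), with about 5 N on it. Next I'll release, and raise the arm only once the jaws are open.

Request:
{"method": "jog_arm", "body": {
  "jaw": [0.5,0.4,0.2,0,0],
  "xyz": [
    [-0.5,0,0],
    [0,0,0],
    [0,0,0],
    [0,0,0],
    [0,0,0]
  ],
  "twist": [0,0,0,0,0]
}}

```text
time: 35.28
tcp_pos: [0.4408, -0.1173, 0.0879]
eef_rot: [2.902, 1.571, 2.763]
wrist_force: [-1.0, -1.0, -0.0]
finger_gap: 0.498
```

Request:
{"method": "jog_arm", "body": {
  "jaw": [0,0,0,0,0],
  "xyz": [
    [-10,0,0],
    [-25,0,0],
    [-40,0,0],
    [-50,0,0],
    [-50,0,0]
  ],
  "twist": [0,0,0,0,0]
}}

```text
time: 35.9
tcp_pos: [0.4404, -0.1172, 0.2653]
eef_rot: [-0.095, 1.57, -0.234]
wrist_force: [0.2, 0.1, 0.6]
finger_gap: 0.504
```

Run:
```python
from h import *
np.set_printoptions(precision=4,suppress=True)
s=state();print(s["time"],s["tcp_pos"],az(s),s["finger_gap"],s["wrist_force"])
w=snapshot("wrist");a=snapshot("scene");b=snapshot("side")
cv2.imwrite("pics/w30.png",w);cv2.imwrite("pics/g30.png",np.hstack([cv2.resize(x,(400,400),interpolation=cv2.INTER_CUBIC) for x in (a[150:310,140:340],b[130:290,230:430])]))
```

```text
35.9 [ 0.4404 -0.1172  0.2653] 82.03741735705363 0.5042227677526967 [0.1562 0.0522 0.6151]
```

View pics/g30.png

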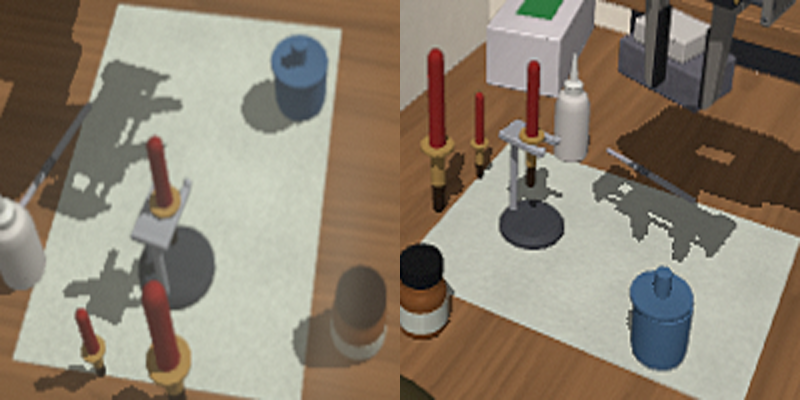

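View pics/w30.png

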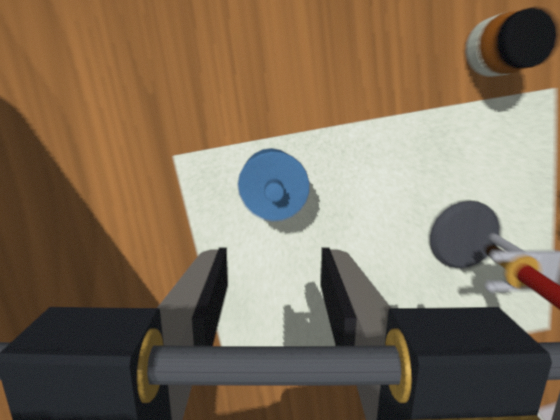

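The pictures show the lid flat and centred on the pot, and the brush upright in the fork. The dropper bottle, jar and scalpel look where they stood, and the gripper is clear.

```bash
python3 -c "
from cell import *
print(hand_in()); print(state()['time'])"
```

```text
the job is handed in; nothing more can be done
None
the job is handed in; nothing more can be done
```

I did every step of the job and handed it in at about 36 s of robot time. `hand_in()` gave no verdict, so the result rests on my own pictures and force readings.

- **Brush and dip:** I took the middle-sized red brush from the stand and dipped it upright, with the bristle end about 18 mm above the pot's foot.
- **Tilting the brush:** The moves can't tilt the hand. I levered the brush over in the grip against one prong of the fork, to about 28.5° by a three-camera fit. The fill slopes about 35°, so the brush was roughly 7° off square by that estimate.
- **Dabs:** I dabbed the white fill twice, with a lift of about 14 mm in between. The wrist force showed about 2 N each time, with the bristles visibly pressed and the end near the middle of the fill.
- **Brush back:** I levered the brush upright again to about 1.6° off vertical and lowered its collar into the fork. About 10 N of contact confirmed it was seated before I let go.
- **Lid:** I set the lid on the pot. Contact came at tool height 0.0877 m, against an expected 0.0876 m, and I released it at about 5 N.

**Last checks:** The final pictures show the brush hanging upright, the lid flat and centred, the loose things looking unmoved, and the gripper open and clear.

**Disagreements:** The cameras differed by 3–6 mm on some points: the fill, the rim and the lid. I used values in between, which should fit the tolerances. The wrist force reading is noisy by about 1 N, so the dab forces are estimates.

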